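# Set the palette stand's tilt and lean the palette on it

## Task

Wind the crank of the tilting palette stand until its red pointer rests at 25 degrees, the middle of the yellow mark, while the palette is still in its rack. Then take the black make-up palette out of the white rack and lean it on the stand: in the middle of the ledge, its back flat against the rest, colours facing out. Set it down without dropping it, let go, and leave the other things on the table where they are.

Things in the scene. Friction and masses are not known exactly. Their poses are not given: they have to be found in the camera images.
- stand: Tilting palette stand, fixed: grey base plate 180 x 320 x 12 mm, origin under its centre, z up, x to the stand's front (where a leaned palette's colours face; roughly away from the robot), y along the 320 mm. White gearbox 80 x 62 mm at y = -115 mm, top 100 mm above the table, carries the crank wheel; the easel's middle is at y = +30 mm, the scale at y = +135 mm.
- scale_mark (a point): Middle of the yellow mark, 4 degrees (9 mm) wide, centred on 25 degrees, on the dark arc-shaped scale: 20 mm wide, radius 125 mm about the easel's hinge, up to 180 mm above the table. White lines at 5, 15 and 35 degrees.
- easel (a joint): Tilt of the dark grey easel, rad: 0 = upright, growing as its top leans back (to the stand's -x, towards the robot); wanted 25 degrees (0.436 rad). Starts at 10 to 16 degrees. Hinge along the stand's y, 55 mm above the table. Moved only by the crank through a self-locking worm, 90 to 1: one turn is 4 degrees. A thin red pointer on its +y side shows the tilt on the scale.
- crank (a joint): Angle of the crank wheel, rad, growing clockwise seen from above (many turns, always 90 times the easel's tilt; stops at 0 and 63). Clockwise leans the easel further back. Drag 0.04 N m, about 1.2 N at the handle; it stays where it is left.
- crank_axis (a point): Point on the crank wheel's vertical axis at the handle's mid-height, 140 mm above the table. Black wheel 90 mm in diameter, its top face 28 mm below this point.
- crank_grip (a point): Centre of the crank's red handle: upright plastic cylinder 20 mm in diameter, 50 mm tall (top 163.5 mm above the table), 34 mm from the wheel's axis; it spins freely on its pin, so it can be held and led round in a circle without turning the gripper.
- seat (a point): On the easel, tilting with it: middle of the corner where ledge and rest meet, 12 mm from the hinge. x out of the rest's face (to the front), y along the corner, z up the face. Ledge top z = 0, 130 mm wide; lip 8 mm high, 28 mm from the face. Rest 8 mm thick, 130 mm wide, 45 mm high, plus two uprights 22 mm wide to z = 100 mm at y = +-54 mm, an 86 mm gap between them.
- palette_mid (a point): Centre of the palette: flat black case 150 mm wide (y), 120 mm tall (z), 14 mm thick (x), about 0.22 kg, with twelve round colours on its +x face. It starts upright in the rack, its lower edge 12 mm above the table, colours to the rack's +x. Axes: x out of the coloured face, y along its width, z up.
- palette_face (a point): Middle of the palette's coloured face, 7 mm in front of its centre.
- rack: White slotted rack, fixed: base 100 x 180 x 12 mm, origin under its centre; two walls 160 mm long along y, up to 46 mm above the table, with a 19 mm wide slot between them. x is across the slot.
- powder_jar: Bystander: clear powder jar with black lid, 72 mm across, 45 mm high; origin under its centre.
- foundation: Bystander: skin-tone bottle with black cap, 34 mm across, 100 mm high; origin under its centre.
- brush_pot: Bystander: white pot of make-up brushes, 76 mm across, 175 mm high with the brushes; origin under its centre.
- mixing_plate: Bystander: flat steel mixing plate 100 x 150 x 5 mm lying on the table; origin under its centre.

How it is judged:
By the outcome, as a careful person would: the job done as asked, in the order asked, and still so for the second after the job is handed in, with the robot touching nothing.
It also fails if it takes over 72 s, if anything falls off the work surface, if the arm or the gripper's body presses on something with over 40 N, if the wrist force passes 120 N, or if a joint passes its speed limit or range.

## Robot

A 6-joint arm with a two-finger parallel gripper is mounted at the origin on the work surface. World frame = base frame: x ahead of the robot, y to its left, z up, the work surface at z = 0. Lengths are in m, angles in rad, forces in N, time in s.
With the tool pointing down it reaches from about 0.3 to 0.825 m from the base axis. Payload 5.4 kg.
Tool frame: the origin (TCP) lies midway between the tips of the shut fingers; the grasp point (between the pads) lies 19 mm behind it; x points along the fingers, y is the direction in which the jaws open and shut, and the axes are right-handed (so a half turn about x gives the same grasp; the last joint's range is limited). The gripper opens to 92 mm and grips with 3 to 60 N. Pads are 20 mm wide; open, the fingers measure 128 mm over their backs; the gripper's body (75 mm by 189 mm) begins 69 mm behind the grasp point.
Start: joints at [1.115, 0.158, 1.597, -0, 1.386, -0.21], TCP at [0.14, 0.558, 0.215] pointing down, gripper open.
Joint ranges: [-2.91, 2.91], [-0.94, 2.29], [0.18, 2.7], [-1.29, 4.43], [0.17, 2.64], [-3, 3]. Speed limits (rad/s): [2.57, 2.57, 3.14, 3.14, 3.14, 3.14].

## Interface

Orientations are given as a unit quaternion [w, x, y, z].
In Python, from workcell import bot gives the robot as it stands. The module is installed in compiled form; this text tells all that it offers.
- The arm moves only by the tool step_arm, never from a script. Its argument "plan" is a list of rows, each a list of 3 entries, a list of its own where there are three numbers: the shift along the tool's x, y, z in cm, then the turn, a rotation vector about the tool's x, y, z in degrees, then the closure, from 0 (fully open) to 1 (shut). In form: [[[x, y, z], [rx, ry, rz], fingers], ...]. A call has 1 to 8 rows; each row shifts and turns the pose as measured when the row begins, along the tool's axes as they then stand; what a row does not reach is not made up. A row lasts 1/12 s, in which the tool goes at most 41.7 mm and 7.16 degrees, less where a joint would pass 70% of its speed; a pose out of reach is approached as far as the arm can. A call is refused whole if a number of a shift passes 4.17 or a number of a turn 7.16, either way. A call with a gripper value outside its range is refused whole. The fingers move at their own pace and stop on an object; the grip force is fixed at half the most. Time passes only in rows, so rows that do not move let the fingers close. It gives the time, the measured TCP pose, the force and the opening at its end, in the units of the state.
- bot.state(): the state, without advancing time (a new reading comes with each control period).
- bot.read_camera(name): name is "scene" or "top"; returns the picture (400x640x3 uint8, blue, green, red); there is no depth.
- bot.camera_info(name): a dict with "K" (3x3 intrinsics, pixels), "T" (4x4, takes a point from camera to world coordinates). Camera axes: x right, y down, z forward; pixel columns grow to the right and rows downward; lengths in m; the calibration is good to about 2 mm. A picture is of the moment at which its call begins. camera_info takes no time and is no camera call.
- bot.sign_off(): hands the job in, once; it reports no verdict.
The state is a dict: "t": time; "joint_pos": joint angles; "joint_velocities": joint speeds; "effort": joint torques, N m; "tcp_pos": TCP position; "ee_rot": TCP orientation; "force": force on the tool from outside, world axes, zero at the start; "wrist_torque": the same for the moment, N m; "grip_width": finger opening in m.
Only numpy, scipy, OpenCV 4.12 (cv2) and the standard library are available. Lean on these libraries where they do the work, as an engineer would, in place of code of your own. Each camera call takes 0.05 s, during which the arm holds its last target.

## Working session

There is one attempt and no reset: what is moved stays moved. The work goes in short steps, Python scripts to look and compute and a tool call to move; the robot and the scene stay as the last step left them, time stands still between calls to the robot, and variables do not carry over. Pictures are saved under pics/ and viewed, and the job is handed in when it is done.

Besides the shell and the picture viewer there is one more tool, called after "Request:" by a JSON object that holds its "fn" and its "kwargs". step_arm: Moves the arm, as the interface text tells. Its arguments: {"type":"object","properties":{"plan":{"type":"array"}},"required":["plan"]}

```bash
mkdir -p pics; ls
python3 - <<'E'
from workcell import bot
import cv2,numpy as np
np.set_printoptions(precision=4,suppress=True)
print(bot.state())
for n in("scene","top"):
    c=bot.camera_info(n);print(n,c["K"],c["T"])
    cv2.imwrite(f"pics/{n}0.png",bot.read_camera(n))
E
```

```text
pics
{'t': 0.0, 'joint_pos': array([ 1.1149,  0.159 ,  1.5982, -0.    ,  1.3862, -0.2101]), 'joint_velocities': array([ 0.0008,  0.0008,  0.0011, -0.0009, -0.0001, -0.0003]), 'effort': array([ -0.0024, -38.5577, -32.2101,   0.0697,   0.0382,  -0.0001]), 'tcp_pos': array([0.1396, 0.5571, 0.2136]), 'ee_rot': array([ 0.7016,  0.086 ,  0.702 , -0.0873]), 'force': array([ 0.3045,  0.3582, -0.1433]), 'wrist_torque': array([ 0.0147,  0.0347, -0.0014]), 'grip_width': 0.09227138286953163}
scene [[364.699    0.     319.8905]
 [  0.     364.699  195.574 ]
 [  0.       0.       1.    ]] [[-0.8843  0.3039 -0.3544  0.9141]
 [ 0.4667  0.5973 -0.6523  0.6157]
 [ 0.0135 -0.7422 -0.67    0.7145]
 [ 0.      0.      0.      1.    ]]
top [[372.1442   0.     326.7915]
 [  0.     372.1442 201.0128]
 [  0.       0.       1.    ]] [[ 0.0549 -0.975   0.2154  0.398 ]
 [-0.9985 -0.0526  0.0162  0.0337]
 [-0.0045 -0.216  -0.9764  1.113 ]
 [ 0.      0.      0.      1.    ]]
```

View pics/scene0.png

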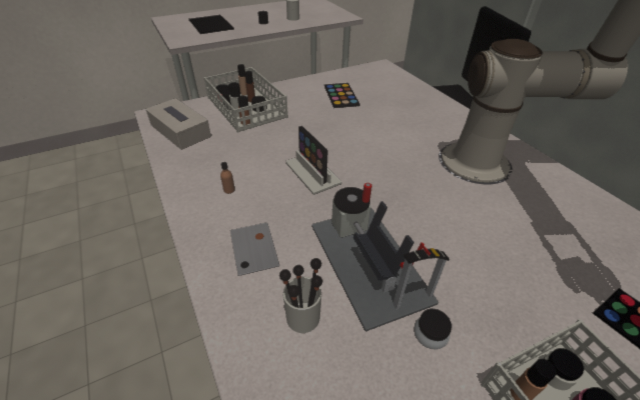

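View pics/top0.png

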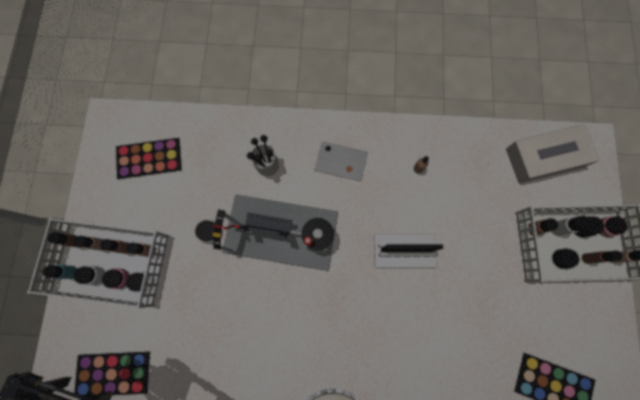

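The scene camera shows the stand at about (375,265), crank handle at (367,192), palette in the rack at (312,160). The top camera shows the stand at (280,232), the crank wheel at (318,234), and the rack at (407,250). I'll enlarge crops of both.

```bash
cat > h.py <<'E'
import numpy as np,cv2
from workcell import bot
from scipy.spatial.transform import Rotation as R
np.set_printoptions(precision=4,suppress=True)
C={n:bot.camera_info(n) for n in("scene","top")}
def plane(n,u,v,z):
    K,T=C[n]["K"],C[n]["T"]; d=T[:3,:3]@np.linalg.solve(K,[u,v,1.]); o=T[:3,3]
    return o+d*(z-o[2])/d[2]
def proj(n,P):
    K,T=C[n]["K"],C[n]["T"]; P=np.atleast_2d(P); q=(P-T[:3,3])@T[:3,:3]; q=q@K.T
    return q[:,:2]/q[:,2:]
def crop(img,u0,v0,w,h,s,name):
    c=cv2.resize(img[v0:v0+h,u0:u0+w],None,fx=s,fy=s,interpolation=cv2.INTER_CUBIC)
    for k in range(0,w,10):
        cv2.line(c,(k*s,0),(k*s,6 if k%50 else 12),(0,255,255),1)
        if (u0+k)%20==0: cv2.putText(c,str(u0+k),(k*s,20),0,.35,(0,255,255),1)
    for k in range(0,h,10):
        cv2.line(c,(0,k*s),(6,k*s),(0,255,255),1)
        if (v0+k)%20==0: cv2.putText(c,str(v0+k),(8,k*s+4),0,.35,(0,255,255),1)
    cv2.imwrite("pics/"+name,c)
E
python3 - <<'E'
from h import *
s=cv2.imread("pics/scene0.png");t=cv2.imread("pics/top0.png")
crop(s,300,170,160,120,5,"s0a.png")
crop(s,270,115,100,90,6,"s0b.png")
crop(t,190,180,160,100,5,"t0a.png")
crop(t,365,220,90,60,8,"t0b.png")
E
```

```text
(no output)
```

View pics/s0a.png

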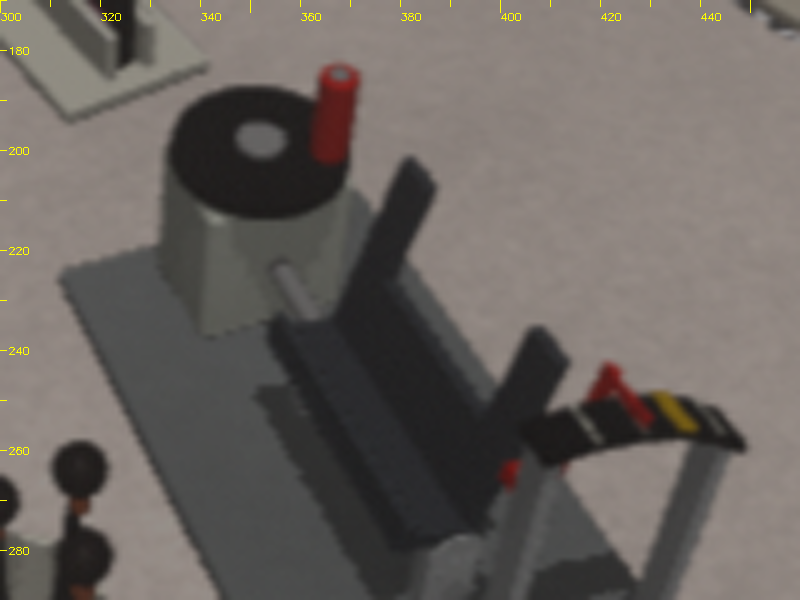

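View pics/s0b.png

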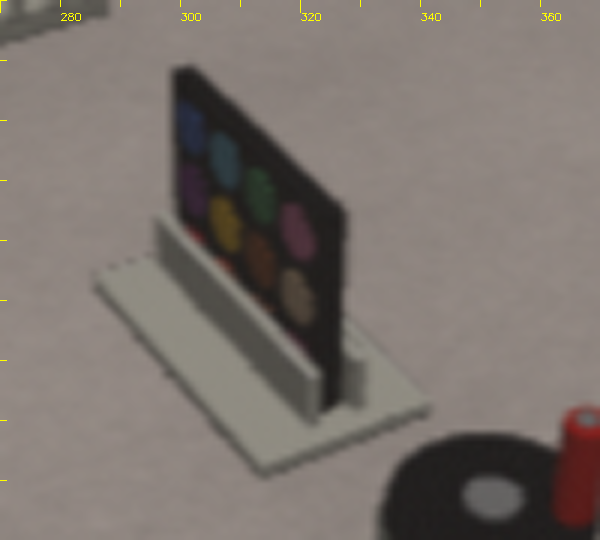

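View pics/t0a.png

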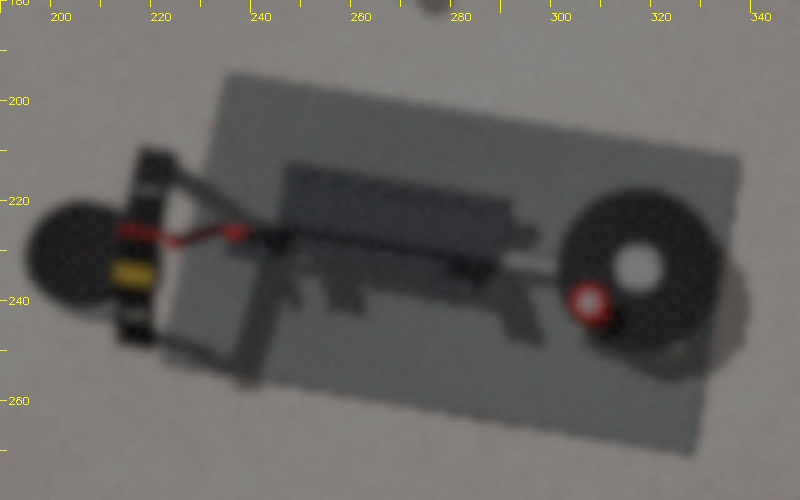

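View pics/t0b.png

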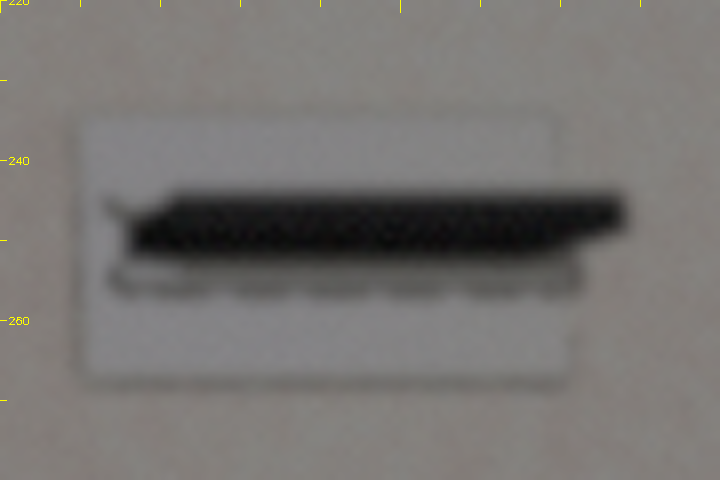

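```bash
cat > fit.py <<'E'
from h import *
from scipy.optimize import least_squares
def fit(obs,x0,nm):
    def pts(p):
        c,s=np.cos(p[2]),np.sin(p[2]);M=np.array([[c,-s,0],[s,c,0],[0,0,1]])
        return M,np.array([p[0],p[1],0])
    def f(p):
        M,t=pts(p)
        return np.concatenate([proj(n,M@np.array(P)+t)[0]-uv for n,P,uv in obs])
    r=least_squares(f,x0,loss="soft_l1");print(nm,r.x);print(f(r.x).reshape(-1,2));return r.x
E
python3 - <<'E'
from fit import *
h=.012
st=[("top",[.09,.16,h],(236,194.6)),("top",[.09,-.16,h],(338,211.4)),("top",[-.09,-.16,h],(328.4,271.2)),("top",[-.09,.16,h],(222.6,252.4)),
("scene",[.09,-.16,h],(312.2,225)),("scene",[.09,.16,h],(367,321)),("scene",[-.09,.16,h],(434,292))]
a=fit(st,[.45,.1,0],"stand")
ra=[("top",[.05,.09,h],(375.2,234.6)),("top",[.05,-.09,h],(434.6,234.6)),("top",[-.05,-.09,h],(436.2,267.8)),("top",[-.05,.09,h],(375.6,267.8)),
("scene",[.05,-.09,h],(285.8,163)),("scene",[.05,.09,h],(313.7,193.6)),("scene",[-.05,.09,h],(341.7,183.3))]
b=fit(ra,[.45,-.2,0],"rack")
pa=[("scene",[.007,-.075,.132],(298.8,126.7)),("scene",[.007,.075,.132],(327.2,150.5)),("scene",[-.007,-.075,.132],(302.4,126)),
("top",[.007,.075,.132],(386.5,244.2)),("top",[.007,-.075,.132],(443,244.2)),("top",[-.007,-.075,.132],(443,249))]
fit(pa,b,"pal")
def inv(p,P):
    c,s=np.cos(p[2]),np.sin(p[2]);d=P[:2]-p[:2];return np.array([c*d[0]+s*d[1],-s*d[0]+c*d[1]])
def tri(uv,nm):
    r=least_squares(lambda P:np.concatenate([proj(n,P)[0]-uv[n] for n in uv]),[.45,0,.1]);print(nm,r.x,inv(a,r.x),r.cost);return r.x
tri({"top":(317.6,233.8),"scene":(352,200.2)},"wheel")
g=tri({"top":(308,240.4),"scene":(368.2,184.8)},"griptop")
for n,uv in (("top",(317.6,233.8)),("scene",(352,200.2))): P=plane(n,*uv,.112);print(n,P,inv(a,P))
for n,uv in (("top",(308,240.4)),("scene",(368.2,184.8))): P=plane(n,*uv,.1635);print(n,P,inv(a,P))
for y in(.125,.135,.145):
  for d in (5,15,25,35): 
    P=[-.125*np.sin(np.radians(d)),y,.055+.125*np.cos(np.radians(d))];c,s=np.cos(a[2]),np.sin(a[2])
    W=[a[0]+c*P[0]-s*P[1],a[1]+s*P[0]+c*P[1],P[2]];print(y,d,proj("top",W),proj("scene",W))
E
```

```text
stand [ 0.5384  0.1806 -0.1066]
[[-0.3215  0.3027]
 [ 1.5596  0.0219]
 [ 1.6566  0.2481]
 [ 0.0553  1.2665]
 [-0.9654 -3.7006]
 [-0.9174  4.9404]
 [ 5.0629  6.1764]]
rack [ 0.5043 -0.1855  0.0489]
[[-1.2949 -1.1407]
 [-0.0096 -0.8103]
 [ 0.3313  0.1943]
 [-0.9646 -0.175 ]
 [ 0.06   -3.8369]
 [-0.0221 -2.3964]
 [ 0.7046 -2.966 ]]
pal [ 0.5032 -0.1857  0.0757]
[[-0.1905 -1.1653]
 [-1.7103 -0.4159]
 [ 0.2175 -1.7132]
 [-1.0606  0.7534]
 [-0.5225 -0.4618]
 [-0.0527  0.0848]]
wheel [0.5278 0.0708 0.1024] [ 0.0011 -0.1103] 0.019739210604371383
griptop [0.5018 0.0927 0.1591] [-0.0271 -0.0913] 0.11863896913243986
top [0.5268 0.0702 0.112 ] [ 0.0002 -0.111 ]
scene [0.5336 0.0796 0.112 ] [ 0.0059 -0.1009]
top [0.502  0.0918 0.1635] [-0.0268 -0.0921]
scene [0.5045 0.0973 0.1635] [-0.0249 -0.0864]
0.125 5 [[224.6453 219.8556]] [[413.7757 247.4998]]
0.125 15 [[223.2007 228.3327]] [[422.9623 245.6603]]
0.125 25 [[222.2417 236.6213]] [[431.0902 245.2322]]
0.125 35 [[221.8041 244.376 ]] [[437.8977 246.1693]]
0.135 5 [[220.8089 219.2345]] [[416.682  251.3492]]
0.135 15 [[219.3614 227.7075]] [[425.9233 249.4439]]
0.135 25 [[218.4146 235.9947]] [[434.0851 248.9537]]
0.135 35 [[218.0037 243.7505]] [[440.9049 249.8342]]
0.145 5 [[216.9756 218.6139]] [[419.647  255.2764]]
0.145 15 [[215.5252 227.0829]] [[428.9434 253.3029]]
0.145 25 [[214.5907 235.3686]] [[437.1387 252.7483]]
0.145 35 [[214.2064 243.1256]] [[443.9701 253.5699]]
```

Run:
```python
from h import *
s=cv2.imread("pics/scene0.png")
crop(s,300,200,160,130,5,"s0c.png")
```

```text
(no output)
```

View pics/s0c.png

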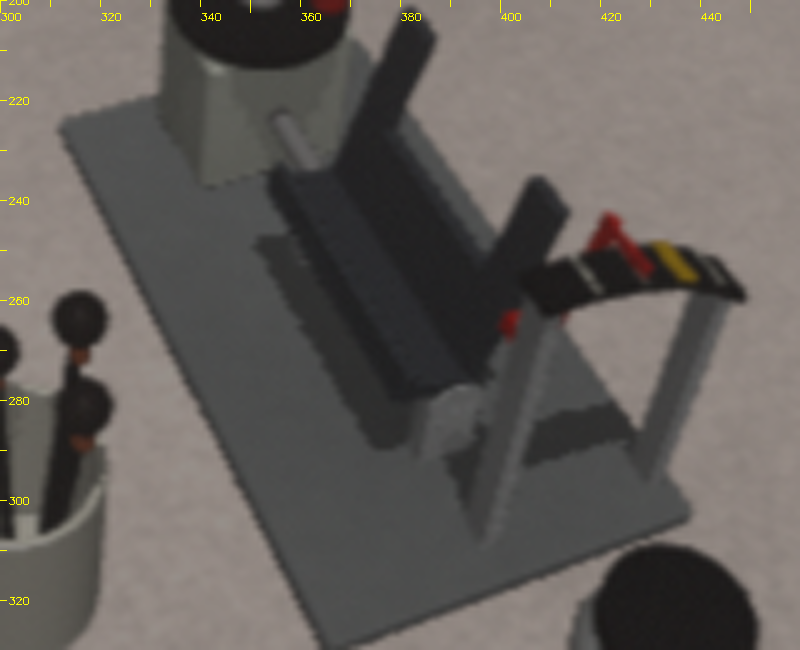

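```bash
cat > f2.py <<'E'
from fit import *
h=.012
def T(p,P):
    c,s=np.cos(p[2]),np.sin(p[2]);return np.array([p[0]+c*P[0]-s*P[1],p[1]+s*P[0]+c*P[1],P[2]])
def inv(p,P):
    c,s=np.cos(p[2]),np.sin(p[2]);d=P[:2]-p[:2];return np.array([c*d[0]+s*d[1],-s*d[0]+c*d[1]])
st=[("top",[.09,.16,h],(236,194.6)),("top",[.09,-.16,h],(338,211.4)),("top",[-.09,-.16,h],(328.4,271.2)),("top",[-.09,.16,h],(222.6,252.4)),
("scene",[.09,-.16,h],(312.2,225)),("scene",[.09,.16,h],(366,329)),("scene",[-.09,.16,h],(438,303))]
ra=[("top",[.05,.09,h],(375.2,234.6)),("top",[.05,-.09,h],(434.6,234.6)),("top",[-.05,-.09,h],(436.2,267.8)),("top",[-.05,.09,h],(375.6,267.8)),
("scene",[.05,-.09,h],(285.8,163)),("scene",[.05,.09,h],(313.7,193.6)),("scene",[-.05,.09,h],(341.7,183.3))]
E
python3 - <<'E'
from f2 import *
for k in (("top","scene"),("top",),("scene",)):
    a=fit([o for o in st if o[0] in k],[.5,.1,0],"stand")
    b=fit([o for o in ra if o[0] in k],[.45,-.2,0],"rack")
E
```

```text
stand [ 0.5408  0.1856 -0.1167]
[[-1.4891 -1.0022]
 [ 0.1252 -0.2744]
 [-0.4414 -0.1756]
 [-1.7426 -0.2346]
 [-0.4521 -2.5625]
 [-0.4335 -0.6288]
 [ 1.4317 -2.0024]]
rack [ 0.5043 -0.1855  0.0489]
[[-1.2949 -1.1407]
 [-0.0096 -0.8103]
 [ 0.3313  0.1943]
 [-0.9646 -0.175 ]
 [ 0.06   -3.8369]
 [-0.0221 -2.3964]
 [ 0.7046 -2.966 ]]
stand [ 0.5398  0.1829 -0.1152]
[[-0.683  -0.5718]
 [ 0.9953  0.0086]
 [ 0.5506  0.1448]
 [-0.8213  0.2429]]
rack [ 0.503  -0.1869  0.0521]
[[-0.8776 -0.5933]
 [ 0.4162 -0.4601]
 [ 0.8787  0.5593]
 [-0.4262  0.3951]]
stand [ 0.5425  0.1887 -0.1196]
[[-0.3913 -1.7154]
 [-0.6013  0.9471]
 [ 1.6531 -0.4117]]
rack [ 0.5113 -0.1735  0.0524]
[[-0.5025 -1.2023]
 [-0.1783  0.7717]
 [ 0.7599 -0.0779]]
```

```bash
cat > pl.py <<'E'
from h import *
def cur():
    s=bot.state();q=s["ee_rot"];return s,np.array(s["tcp_pos"]),R.from_quat([q[1],q[2],q[3],q[0]])
def Rd(yaw,tilt=0.,sgn=1):
    """tool: x along -z of frame(yaw, leaned back by tilt), y along sgn*frame x"""
    F=R.from_euler("z",yaw)*R.from_euler("y",-tilt)
    xf,yf,zf=F.as_matrix().T
    x=-zf;y=sgn*xf;z=np.cross(x,y);return R.from_matrix(np.array([x,y,z]).T)
def delta(P,Rt):
    s,p,r=cur();d=r.inv().apply(np.array(P)-p)*100;rv=np.degrees((r.inv()*Rt).as_rotvec())
    return d,rv
def rows(way,Rs,n=None):
    """from current, list of targets -> tool-frame steps assuming each reached"""
    s,p,r=cur()
    for P,Rt in zip(way,Rs):
        print(np.round(r.inv().apply(np.array(P)-p)*100,2),np.round(np.degrees((r.inv()*Rt).as_rotvec()),2));p=np.array(P);r=Rt
E
python3 - <<'E'
from pl import *
s,p,r=cur();print(r.as_matrix())
a=-0.116
for sg in(1,-1): print(delta([.502,.093,.25],Rd(a,0,sg)))
E
```

```text
[[-0.0007  0.2433  0.9699]
 [-0.0015  0.9699 -0.2433]
 [-1.     -0.0016 -0.0003]]
(array([ -3.5839, -36.2137,  46.4372]), array([82.5622,  0.0519,  0.0917]))
(array([ -3.5839, -36.2137,  46.4372]), array([-97.4378,  -0.095 ,   0.0538]))
```

Run:
```python
from pl import *
s,p,r=cur()
Rt=Rd(-.116);rv=(r.inv()*Rt).as_rotvec()
T=np.array([.502,.093,.26]);n=16
W=[p+(T-p)*(min(1,(k+1)/n)) for k in range(n)]
for k in range(n): W[k][2]=p[2]+(T[2]-p[2])*min(1,(k+1)/5)
rows(W,[r*R.from_rotvec(rv*(k+1)/n) for k in range(n)])
```

```text
[-0.92 -2.26  2.9 ] [5.16 0.   0.01]
[-0.92 -1.99  3.09] [5.16 0.   0.01]
[-0.92 -1.71  3.26] [5.16 0.   0.01]
[-0.92 -1.41  3.4 ] [5.16 0.   0.01]
[-0.92 -1.1   3.51] [5.16 0.   0.01]
[ 0.   -0.77  3.6 ] [5.16 0.   0.01]
[ 0.   -0.45  3.65] [5.16 0.   0.01]
[ 0.   -0.12  3.68] [5.16 0.   0.01]
[0.   0.21 3.67] [5.16 0.   0.01]
[0.   0.54 3.64] [5.16 0.   0.01]
[0.   0.87 3.58] [5.16 0.   0.01]
[-0.    1.19  3.48] [5.16 0.   0.01]
[-0.    1.5   3.36] [5.16 0.   0.01]
[-0.    1.79  3.21] [5.16 0.   0.01]
[-0.    2.07  3.04] [5.16 0.   0.01]
[-0.    2.34  2.84] [5.16 0.   0.01]
```

Request:
{"fn": "step_arm", "kwargs": {"plan": [[[-0.9,-2.3,2.9],[5.2,0,0],0],[[-0.9,-2.0,3.1],[5.2,0,0],0],[[-0.9,-1.7,3.3],[5.2,0,0],0],[[-0.9,-1.4,3.4],[5.2,0,0],0],[[-0.9,-1.1,3.5],[5.2,0,0],0],[[0,-0.8,3.6],[5.2,0,0],0],[[0,-0.4,3.6],[5.2,0,0],0],[[0,-0.1,3.7],[5.2,0,0],0]]}}

```text
t: 0.77
tcp_pos: [0.3189, 0.3159, 0.2558]
ee_rot: [0.621, 0.333, 0.623, -0.34]
force: [0.1, 0.3, 0.9]
grip_width: 0.0921
```

```bash
cat > go.py <<'E'
from pl import *
def line(T,Rt,n):
    s,p,r=cur();rv=(r.inv()*Rt).as_rotvec();T=np.array(T)
    rows([p+(T-p)*(k+1)/n for k in range(n)],[r*R.from_rotvec(rv*(k+1)/n) for k in range(n)])
E
python3 - <<'E'
from go import *
line([.502,.093,.26],Rd(-.116),8)
E
```

```text
[-0.05  0.39  3.58] [4.98 0.04 0.05]
[-0.05  0.7   3.54] [4.98 0.04 0.05]
[-0.05  1.    3.46] [4.98 0.04 0.05]
[-0.05  1.3   3.36] [4.98 0.04 0.05]
[-0.05  1.59  3.24] [4.98 0.04 0.05]
[-0.05  1.86  3.09] [4.98 0.04 0.05]
[-0.05  2.12  2.91] [4.98 0.04 0.05]
[-0.05  2.37  2.72] [4.98 0.04 0.05]
```

Request:
{"fn": "step_arm", "kwargs": {"plan": [[[0,0.4,3.6],[5.0,0,0],0],[[0,0.7,3.5],[5.0,0,0],0],[[-0.1,1.0,3.5],[5.0,0,0],0],[[-0.1,1.3,3.4],[5.0,0,0],0],[[0,1.6,3.2],[5.0,0,0],0],[[-0.1,1.9,3.1],[5.0,0,0],0],[[-0.1,2.1,2.9],[5.0,0,0],0],[[0,2.4,2.7],[5.0,0,0],0]]}}

```text
t: 1.43
tcp_pos: [0.5032, 0.0761, 0.2582]
ee_rot: [-0.459, -0.534, -0.459, 0.541]
force: [0.2, 0.0, -0.8]
grip_width: 0.092
```

Run:
```python
from pl import *
import time
s,p,r=cur();print(s["t"],p,r.as_matrix(),s["joint_pos"])
for n in("scene","top"): cv2.imwrite(f"pics/{n}1.png",bot.read_camera(n))
a=cv2.imread("pics/scene1.png");b=cv2.imread("pics/top1.png")
s,p,r=cur();print(p)
for y in(.046,-.046):
  P=p+r.apply([0,y,0]);print(proj("scene",P),proj("top",P))
print(proj("scene",p),proj("top",p))
crop(a,310,110,130,110,6,"s1a.png");crop(b,260,180,110,90,7,"t1a.png")
```

```text
1.4333 [0.5032 0.0761 0.2582] [[-0.0084  0.9878 -0.1556]
 [-0.0069 -0.1557 -0.9878]
 [-0.9999 -0.0072  0.0081]] [-0.0828 -0.0344  1.7129 -0.0076  1.4709  0.0743]
[0.5044 0.0738 0.2576]
[[347.3391 149.9179]] [[317.9698 216.0188]]
[[385.5356 142.4877]] [[309.2033 254.8053]]
[[366.7014 146.1514]] [[313.6375 235.1864]]
```

View pics/s1a.png

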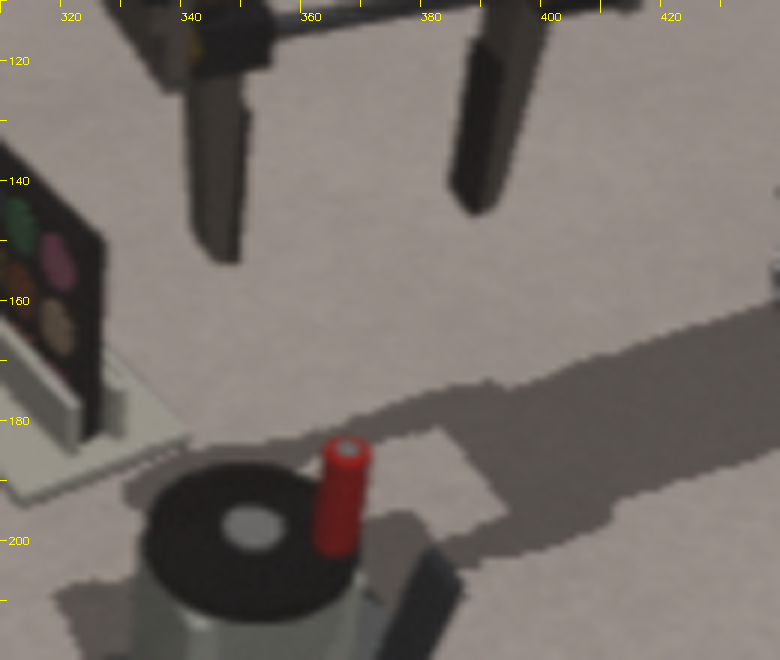

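View pics/t1a.png

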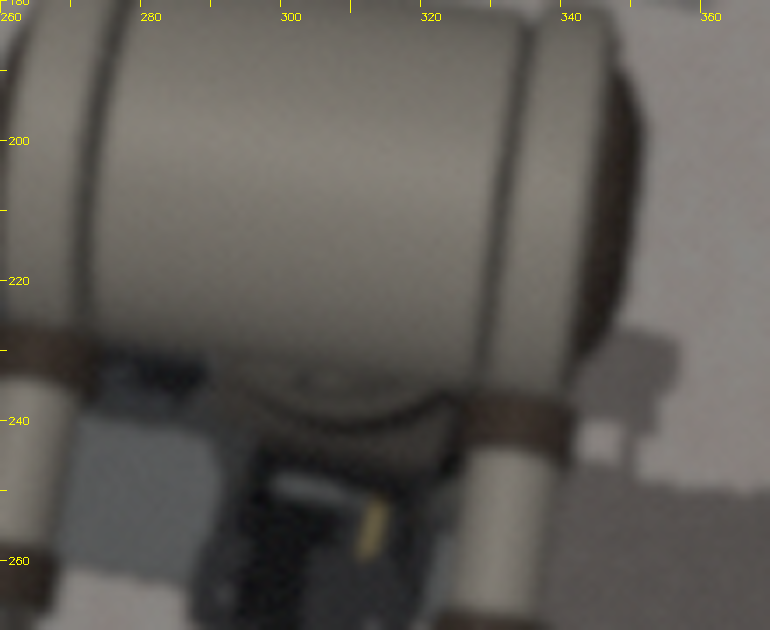

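Run:
```python
from pl import *
s,p,r=cur();print(p)
p=np.array([.5032,.0761,.2582])
for y in(.046,-.046):
 for z in (-.01,0,.01):
  P=p+r.apply([0,y,z]);print(y,z,proj("scene",P))
```

```text
[0.5044 0.0738 0.2576]
0.046 -0.01 [[350.1044 152.669 ]]
0.046 0 [[348.363  150.0755]]
0.046 0.01 [[346.6519 147.5271]]
-0.046 -0.01 [[388.6219 145.0856]]
-0.046 0 [[386.6001 142.6277]]
-0.046 0.01 [[384.6124 140.2112]]
```

```bash
cat >> f2.py <<'E'
st=[(n,P,np.array(uv)-.5) for n,P,uv in st];ra=[(n,P,np.array(uv)-.5) for n,P,uv in ra]
E
python3 - <<'E'
from f2 import *
a=fit([o for o in st if o[0]=="scene"],[.5,.1,0],"stand")
b=fit([o for o in ra if o[0]=="scene"],[.45,-.2,0],"rack")
a2=fit([o for o in st if o[0]=="top"],[.5,.1,0],"stand")
b2=fit([o for o in ra if o[0]=="top"],[.45,-.2,0],"rack")
H=plane("scene",367.4,184.1,.1635);W=plane("scene",351.4,199.7,.112)
print("scene",H,W,inv(a,H),inv(a,W),np.linalg.norm((H-W)[:2]))
H=plane("top",307.5,239.9,.1635);W=plane("top",317.1,233.3,.112)
print("top",H,W,inv(a2,H),inv(a2,W),np.linalg.norm((H-W)[:2]))
pa=[("scene",[.007,-.075,.132],(298.3,126.2)),("scene",[.007,.075,.132],(326.6,150)),("scene",[-.007,-.075,.132],(301.8,125.5))]
fit(pa,b,"pal scene")
pa=[("top",[.007,.075,.132],(386.,243.7)),("top",[.007,-.075,.132],(442.5,243.7)),("top",[-.007,-.075,.132],(442.5,248.5))]
fit(pa,b,"pal top")
E
```

```text
stand [ 0.543   0.1872 -0.1185]
[[-0.3613 -1.4841]
 [-0.6088  0.9423]
 [ 1.5504 -0.4319]]
rack [ 0.5117 -0.1762  0.0536]
[[-0.474  -1.1048]
 [-0.1742  0.7512]
 [ 0.7149 -0.0867]]
stand [ 0.5412  0.1845 -0.1151]
[[-0.6591 -0.544 ]
 [ 0.9842  0.0209]
 [ 0.5276  0.122 ]
 [-0.807   0.2372]]
rack [ 0.5044 -0.1854  0.0522]
[[-0.8639 -0.5815]
 [ 0.4117 -0.4508]
 [ 0.8647  0.5487]
 [-0.4214  0.387 ]]
scene [0.5047 0.0944 0.1635] [0.5339 0.0774 0.112 ] [-0.027  -0.0967] [ 0.004  -0.1101] 0.03377612502661544
top [0.5032 0.0932 0.1635] [0.5281 0.0716 0.112 ] [-0.0273 -0.0951] [-0.     -0.1136] 0.03293830733652905
pal scene [ 0.5038 -0.1832  0.1151]
[[-0.2762  0.0888]
 [ 0.1082  0.3284]
 [ 0.1523 -0.5477]]
pal top [ 0.5053 -0.1857  0.0589]
[[-0.516  -0.02  ]
 [ 0.0567 -0.2712]
 [ 0.4365  0.2746]]
```

Run:
```python
from go import *
line([.504,.0938,.18],Rd(-.117),3)
```

```text
[ 2.58 -0.1  -0.68] [-0.8   0.18  0.14]
[ 2.58 -0.1  -0.67] [-0.8   0.18  0.14]
[ 2.58 -0.09 -0.67] [-0.8   0.18  0.14]
```

Request:
{"fn": "step_arm", "kwargs": {"plan": [[[1.5,-0.1,-1.0],[-0.8,0.2,0.1],0],[[3.0,-0.1,-1.0],[-0.8,0.2,0.1],0],[[3.0,-0.1,0],[-0.8,0.2,0.1],0],[[0,0,0],[0,0,0],0]]}}

```text
t: 1.87
tcp_pos: [0.5044, 0.0943, 0.1808]
ee_rot: [0.469, 0.529, 0.471, -0.527]
force: [-0.9, 0.1, -1.0]
grip_width: 0.0919
```

Run:
```python
from go import *
line([.504,.0938,.128],Rd(-.117),2)
cv2.imwrite("pics/s2.png",bot.read_camera("scene"))
crop(cv2.imread("pics/s2.png"),320,130,100,90,6,"s2a.png")
```

```text
[ 2.64 -0.02  0.03] [ 0.04 -0.08  0.02]
[ 2.64 -0.02  0.03] [ 0.04 -0.08  0.02]
```

View pics/s2a.png

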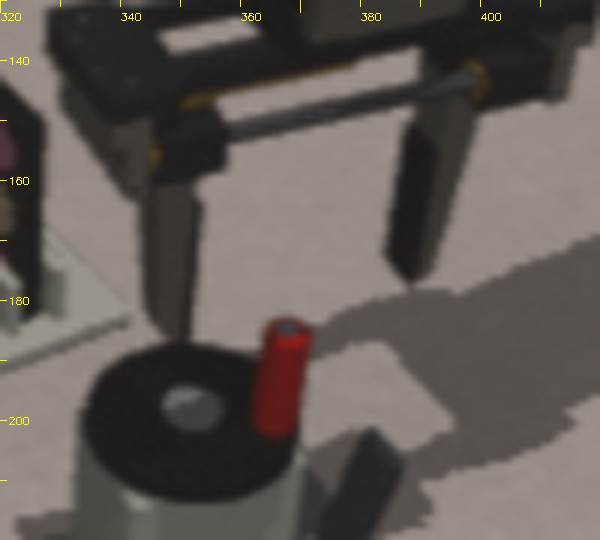

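The open fingers straddle the handle: the tips are at (349,186) and (388,177), and the handle top is at (367,184). I'll descend and grip.

Request:
{"fn": "step_arm", "kwargs": {"plan": [[[2.6,0,0],[0,0,0],0],[[2.6,0,0],[0,0,0],0],[[0,0,0],[0,0,0],0.5],[[0,0,0],[0,0,0],1],[[0,0,0],[0,0,0],1],[[0,0,0],[0,0,0],1]]}}

```text
t: 2.42
tcp_pos: [0.5114, 0.0966, 0.1426]
ee_rot: [0.474, 0.533, 0.468, -0.522]
force: [-0.4, 0.2, 0.3]
grip_width: 0.0673
```

Run:
```python
from go import *
s,p,r=cur();print(p,r.as_matrix(),s["joint_pos"],s["force"],s["grip_width"])
line([.504,.0938,.128],Rd(-.117),1)
```

```text
[0.5114 0.0966 0.1426] [[ 0.0175  0.9935 -0.1125]
 [ 0.0025 -0.1126 -0.9936]
 [-0.9998  0.0171 -0.0044]] [-0.0479  0.0705  1.8403  0.0035  1.2135  0.0638] [-0.3764  0.244   0.2798] 0.06731982027174731
[ 1.45 -0.73  0.37] [ 0.24 -0.25 -0.98]
```

Request:
{"fn": "step_arm", "kwargs": {"plan": [[[0.8,-0.7,0.3],[0.2,-0.2,-1.0],0.3],[[0.7,0,0],[0,0,0],0.3],[[0,0,0],[0,0,0],0.3]]}}

```text
t: 2.67
tcp_pos: [0.5066, 0.0942, 0.1311]
ee_rot: [0.471, 0.53, 0.469, -0.527]
force: [-0.4, -0.3, -0.5]
grip_width: 0.0643
```

Run:
```python
from go import *
s,p,r=cur();print(p,s["grip_width"],s["force"])
line([.504,.0938,.128],Rd(-.117),1)
```

```text
[0.5066 0.0942 0.1311] 0.06428748578103044 [-0.4067 -0.2991 -0.5351]
[ 0.31 -0.26  0.07] [ 0.04 -0.06 -0.35]
```

Close enough; make the small correction and close.

Request:
{"fn": "step_arm", "kwargs": {"plan": [[[0.3,-0.3,0],[0,0,-0.3],0.6],[[0,0,0],[0,0,0],1],[[0,0,0],[0,0,0],1],[[0,0,0],[0,0,0],1],[[0,0,0],[0,0,0],1],[[0,0,0],[0,0,0],1]]}}

```text
t: 3.17
tcp_pos: [0.5032, 0.0944, 0.1278]
ee_rot: [0.47, 0.529, 0.47, -0.528]
force: [-0.3, 0.1, -0.6]
grip_width: 0.0263
```

Run:
```python
from go import *
s,p,r=cur();print(p,s["grip_width"],s["force"],s["wrist_torque"])
ax=np.array([.5286,.0718]);v=p[:2]-ax;print(np.linalg.norm(v),np.degrees(np.arctan2(v[1],v[0])))
```

```text
[0.5032 0.0944 0.1278] 0.02632421546831035 [-0.2935  0.0695 -0.6052] [-0.0391  0.0501 -0.0376]
0.03399500777729282 138.27722902818206
```

```bash
cat > circ.py <<'E'
from go import *
import sys
ax=np.array([.5286,.0718])
def circ(step=18,n=8,rad=.034,z=.128):
    s,p,r=cur();v=p[:2]-ax;th=np.arctan2(v[1],v[0]);print("t",s["t"],p,"rad",np.linalg.norm(v),"th",np.degrees(th),"stand",np.degrees(th)+6.7,"F",s["force"],s["grip_width"])
    W=[];Rt=Rd(-.117)
    for k in range(n):
        a=th-np.radians(step)*(k+1);W.append([ax[0]+rad*np.cos(a),ax[1]+rad*np.sin(a),z])
    rows(W,[Rt]*n)
if __name__=="__main__": circ(*[float(x) if i==0 else int(x) for i,x in enumerate(sys.argv[1:])])
E
echo
```

```text
(no output)
```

Request:
{"fn": "step_arm", "kwargs": {"plan": [[[0,0,0],[0,0,0],1],[[0,0,0],[0,0,0],1]]}}

```text
t: 3.33
tcp_pos: [0.503, 0.0946, 0.1278]
ee_rot: [0.469, 0.528, 0.47, -0.528]
force: [-0.5, -0.1, -0.6]
grip_width: 0.0194
```

```bash
python3 circ.py 15 8
```

```text
t 3.3333 [0.503  0.0946 0.1278] rad 0.03425267679473932 th 138.2886407382559 stand 144.9886407382559 F [-0.4945 -0.1106 -0.5861] 0.019374456235848405
[-0.02  0.62 -0.64] [ 0.01 -0.07  0.05]
[ 0.    0.75 -0.48] [0. 0. 0.]
[ 0.    0.85 -0.27] [0. 0. 0.]
[ 0.    0.89 -0.04] [0. 0. 0.]
[0.   0.87 0.19] [0. 0. 0.]
[0.   0.79 0.41] [0. 0. 0.]
[0.   0.65 0.6 ] [0. 0. 0.]
[0.   0.48 0.75] [0. 0. 0.]
```

Request:
{"fn": "step_arm", "kwargs": {"plan": [[[0,0.6,-0.6],[0,0,0],1],[[0,0.75,-0.5],[0,0,0],1],[[0,0.85,-0.3],[0,0,0],1],[[0,0.9,0],[0,0,0],1]]}}

```text
t: 3.67
tcp_pos: [0.5362, 0.105, 0.1278]
ee_rot: [-0.47, -0.527, -0.47, 0.529]
force: [-2.9, -4.2, 2.0]
grip_width: 0.0195
```

```bash
python3 circ.py 15 8
```

```text
t 3.6667 [0.5362 0.105  0.1278] rad 0.034067639666625654 th 77.0837729566834 stand 83.7837729566834 F [-2.8797 -4.2122  2.0332] 0.01951090451811885
[-0.02  0.86  0.22] [0.05 0.13 0.16]
[0.   0.78 0.43] [0. 0. 0.]
[0.   0.64 0.61] [0. 0. 0.]
[0.   0.46 0.76] [0. 0. 0.]
[0.   0.25 0.85] [0. 0. 0.]
[0.   0.02 0.89] [0. 0. 0.]
[ 0.   -0.21  0.86] [0. 0. 0.]
[ 0.   -0.43  0.78] [0. 0. 0.]
```

```bash
python3 circ.py 20 8|tail -8
```

```text
[-0.02  1.13  0.34] [0.05 0.13 0.16]
[0.   0.95 0.7 ] [0. 0. 0.]
[0.   0.66 0.98] [0. 0. 0.]
[0.   0.28 1.15] [0. 0. 0.]
[ 0.   -0.13  1.17] [0. 0. 0.]
[ 0.   -0.52  1.06] [0. 0. 0.]
[ 0.   -0.85  0.82] [0. 0. 0.]
[ 0.   -1.08  0.48] [0. 0. 0.]
```

Request:
{"fn": "step_arm", "kwargs": {"plan": [[[0,1.1,0.35],[0,0.1,0.2],1],[[0,0.95,0.7],[0,0,0],1],[[0,0.65,1.0],[0,0,0],1],[[0,0.3,1.15],[0,0,0],1],[[0,-0.15,1.15],[0,0,0],1],[[0,-0.5,1.05],[0,0,0],1],[[0,-0.85,0.8],[0,0,0],1],[[0,-1.1,0.5],[0,0,0],1]]}}

```text
t: 4.33
tcp_pos: [0.5364, 0.0387, 0.1278]
ee_rot: [-0.469, -0.525, -0.473, 0.529]
force: [1.2, 1.7, -1.7]
grip_width: 0.0195
```

```bash
python3 circ.py 20 8
```

```text
t 4.3333 [0.5364 0.0387 0.1278] rad 0.03403160104998654 th -76.76901552149275 stand -70.06901552149274 F [ 1.224   1.7031 -1.6841] 0.01945435434190177
[-0.01 -1.17  0.19] [0.3  0.07 0.47]
[ 0.   -1.16 -0.21] [0. 0. 0.]
[ 0.   -1.02 -0.59] [0. 0. 0.]
[ 0.   -0.76 -0.91] [0. 0. 0.]
[ 0.   -0.4  -1.11] [0. 0. 0.]
[ 0.    0.   -1.18] [0. 0. 0.]
[ 0.    0.41 -1.11] [0. 0. 0.]
[ 0.    0.76 -0.9 ] [0. 0. 0.]
```

Request:
{"fn": "step_arm", "kwargs": {"plan": [[[0,-1.2,0.2],[0.3,0.1,0.5],1],[[0,-1.15,-0.2],[0,0,0],1],[[0,-1.0,-0.6],[0,0,0],1],[[0,-0.75,-0.9],[0,0,0],1],[[0,-0.4,-1.1],[0,0,0],1],[[0,0,-1.2],[0,0,0],1],[[0,0.4,-1.1],[0,0,0],1],[[0,0.75,-0.9],[0,0,0],1]]}}

```text
t: 5.0
tcp_pos: [0.5085, 0.0998, 0.1278]
ee_rot: [-0.472, -0.528, -0.467, 0.53]
force: [3.5, -6.5, -3.1]
grip_width: 0.0194
```

```bash
python3 circ.py 20 8
```

```text
t 5.0 [0.5085 0.0998 0.1278] rad 0.03444952603021042 th 125.61471799699207 stand 132.31471799699207 F [ 3.4521 -6.4542 -3.132 ] 0.019421852446770506
[-0.02  1.03 -0.6 ] [-0.15  0.44 -0.17]
[ 0.    1.15 -0.25] [0. 0. 0.]
[0.   1.17 0.16] [0. 0. 0.]
[0.   1.05 0.55] [0. 0. 0.]
[0.   0.79 0.87] [0. 0. 0.]
[0.   0.45 1.09] [0. 0. 0.]
[0.   0.05 1.18] [0. 0. 0.]
[ 0.   -0.36  1.13] [0. 0. 0.]
```

Request:
{"fn": "step_arm", "kwargs": {"plan": [[[0,1.0,-0.6],[-0.2,0.4,-0.2],1],[[0,1.15,-0.25],[0,0,0],1],[[0,1.15,0.15],[0,0,0],1],[[0,1.05,0.55],[0,0,0],1],[[0,0.8,0.85],[0,0,0],1],[[0,0.45,1.1],[0,0,0],1],[[0,0.05,1.2],[0,0,0],1],[[0,-0.35,1.15],[0,0,0],1]]}}

```text
t: 5.67
tcp_pos: [0.5578, 0.0547, 0.1278]
ee_rot: [-0.473, -0.518, -0.474, 0.533]
force: [-2.5, 2.8, -0.0]
grip_width: 0.0193
```

```bash
python3 circ.py 20 8
```

```text
t 5.6667 [0.5578 0.0547 0.1278] rad 0.03386626031993988 th -30.397642746553274 stand -23.697642746553274 F [-2.5458  2.7683 -0.0493] 0.01933115853589836
[ 0.   -0.65  0.98] [0.69 0.8  0.82]
[ 0.   -0.95  0.7 ] [0. 0. 0.]
[ 0.   -1.13  0.33] [0. 0. 0.]
[ 0.   -1.18 -0.08] [0. 0. 0.]
[ 0.   -1.08 -0.47] [0. 0. 0.]
[ 0.   -0.85 -0.82] [0. 0. 0.]
[ 0.   -0.52 -1.06] [0. 0. 0.]
[ 0.   -0.13 -1.17] [0. 0. 0.]
```

Request:
{"fn": "step_arm", "kwargs": {"plan": [[[0,-0.65,1.0],[0.7,0.8,0.8],1],[[0,-0.95,0.7],[0,0,0],1],[[0,-1.15,0.35],[0,0,0],1],[[0,-1.2,-0.1],[0,0,0],1],[[0,-1.1,-0.45],[0,0,0],1],[[0,-0.85,-0.8],[0,0,0],1],[[0,-0.5,-1.05],[0,0,0],1],[[0,-0.15,-1.15],[0,0,0],1]]}}

```text
t: 6.33
tcp_pos: [0.4942, 0.0743, 0.1278]
ee_rot: [0.472, 0.53, 0.466, -0.529]
force: [0.8, -2.0, -0.1]
grip_width: 0.0192
```

```bash
python3 circ.py 20 8
```

```text
t 6.3333 [0.4942 0.0743 0.1278] rad 0.03444971170117231 th 175.82324573412947 stand 182.52324573412946 F [ 0.8211 -2.0266 -0.0794] 0.019241566636881688
[-0.02  0.19 -1.17] [-0.19  0.27 -0.44]
[ 0.    0.54 -1.05] [0. 0. 0.]
[ 0.    0.87 -0.8 ] [0. 0. 0.]
[ 0.    1.09 -0.45] [0. 0. 0.]
[ 0.    1.18 -0.05] [0. 0. 0.]
[0.   1.13 0.35] [0. 0. 0.]
[0.   0.94 0.72] [0. 0. 0.]
[0.   0.63 1.  ] [0. 0. 0.]
```

Request:
{"fn": "step_arm", "kwargs": {"plan": [[[0,0.2,-1.2],[-0.2,0.3,-0.4],1],[[0,0.55,-1.05],[0,0,0],1],[[0,0.85,-0.8],[0,0,0],1],[[0,1.1,-0.45],[0,0,0],1],[[0,1.2,-0.05],[0,0,0],1],[[0,1.15,0.35],[0,0,0],1],[[0,0.95,0.7],[0,0,0],1],[[0,0.65,1.0],[0,0,0],1]]}}

```text
t: 7.0
tcp_pos: [0.5618, 0.079, 0.1275]
ee_rot: [-0.475, -0.515, -0.47, 0.536]
force: [-13.6, -0.7, 10.9]
grip_width: 0.0195
```

```bash
python3 circ.py 14.5 8
```

```text
t 7.0 [0.5618 0.079  0.1275] rad 0.03397650301748059 th 12.255509258261593 stand 18.955509258261593 F [-13.5737  -0.7376  10.8551] 0.01952650200693493
[-0.03  0.17  0.84] [0.63 1.55 0.81]
[ 0.   -0.04  0.86] [0. 0. 0.]
[ 0.   -0.26  0.82] [0. 0. 0.]
[ 0.   -0.45  0.73] [0. 0. 0.]
[ 0.   -0.62  0.59] [0. 0. 0.]
[ 0.   -0.75  0.42] [0. 0. 0.]
[ 0.   -0.83  0.22] [0. 0. 0.]
[ 0.   -0.86  0.  ] [0. 0. 0.]
```

Request:
{"fn": "step_arm", "kwargs": {"plan": [[[0,0.15,0.85],[0.6,1.5,0.8],1],[[0,0,0.85],[0,0,0],1],[[0,-0.25,0.8],[0,0,0],1],[[0,-0.45,0.75],[0,0,0],1],[[0,-0.6,0.6],[0,0,0],1],[[0,-0.4,0.25],[0,0,0],1],[[0,0,0],[0,0,0],1]]}}

```text
t: 7.58
tcp_pos: [0.5441, 0.0418, 0.1278]
ee_rot: [0.47, 0.529, 0.471, -0.527]
force: [-0.4, 0.8, -0.0]
grip_width: 0.02
```

```bash
python3 circ.py 5 4
python3 - <<'E'
from h import *
for n in("scene","top"): cv2.imwrite(f"pics/{n}3.png",bot.read_camera(n))
crop(cv2.imread("pics/scene3.png"),370,200,100,80,8,"s3a.png");crop(cv2.imread("pics/top3.png"),190,190,100,75,8,"t3a.png")
E
```

```text
t 7.5833 [0.5441 0.0418 0.1278] rad 0.0338293385558589 th -62.65192622294854 stand -55.951926222948536 F [-0.4276  0.7665 -0.005 ] 0.019951431770721922
[-0.02 -0.24  0.17] [ 0.13 -0.2  -0.03]
[ 0.   -0.27  0.13] [0. 0. 0.]
[ 0.   -0.28  0.11] [0. 0. 0.]
[ 0.   -0.28  0.08] [0. 0. 0.]
```

View pics/s3a.png

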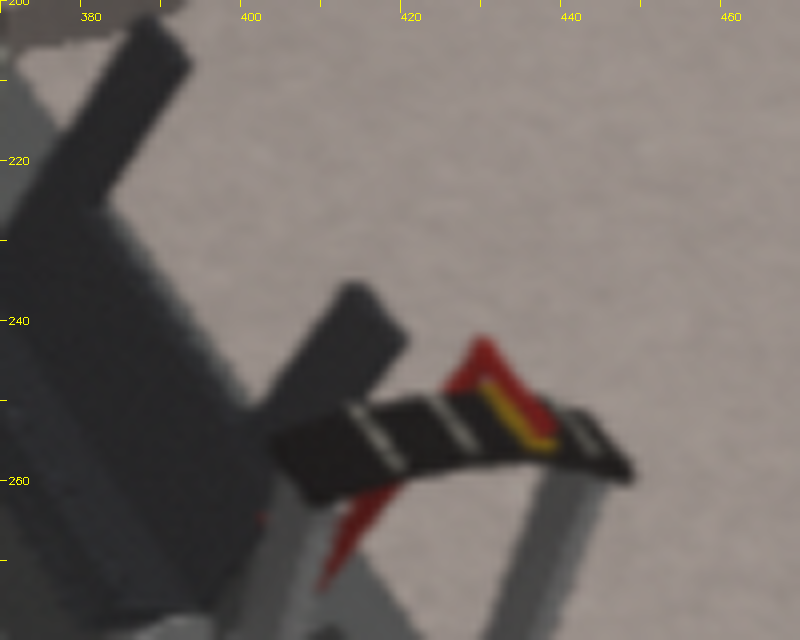

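View pics/t3a.png

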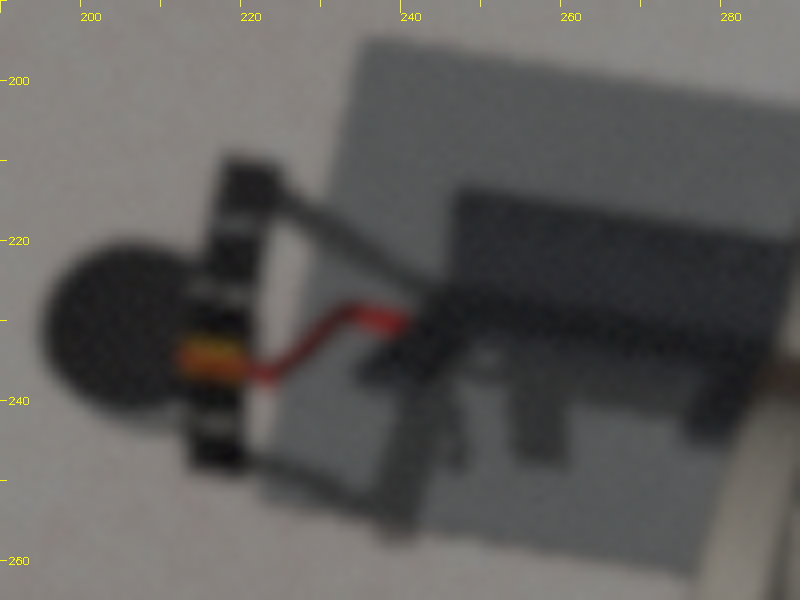

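Run:
```python
from h import *
for n,u0,u1,v0,v1 in(("top",213,220,212,248),):
  for k in(0,3):
    im=cv2.imread(f"pics/{n}{k}.png").astype(int)
    m=im[v0:v1,u0:u1].mean(1)
    print(n,k);print("\n".join(f"{v0+i} {m[i].round()}" for i in range(len(m)) if 6<=i<28))
a=cv2.imread("pics/scene0.png");b=cv2.imread("pics/scene3.png")
x=np.hstack([cv2.resize(i[235:270,400:450],None,fx=8,fy=8,interpolation=cv2.INTER_NEAREST) for i in(a,b)])
cv2.imwrite("pics/cmp3.png",x)
```

```text
top 0
218 [83. 84. 86.]
219 [71. 72. 75.]
220 [60. 60. 63.]
221 [49. 49. 51.]
222 [40. 40. 41.]
223 [33. 31. 36.]
224 [29. 29. 47.]
225 [26. 27. 64.]
226 [24. 24. 69.]
227 [23. 24. 55.]
228 [22. 22. 36.]
229 [21. 20. 23.]
230 [22. 22. 23.]
231 [20. 28. 32.]
232 [25. 49. 59.]
233 [28. 71. 86.]
234 [ 31.  84. 103.]
235 [ 32.  84. 102.]
236 [27. 68. 84.]
237 [23. 46. 56.]
238 [19. 26. 31.]
239 [22. 23. 25.]
top 3
218 [86. 87. 90.]
219 [75. 75. 78.]
220 [62. 62. 65.]
221 [51. 51. 52.]
222 [42. 42. 42.]
223 [35. 34. 34.]
224 [38. 38. 38.]
225 [49. 49. 50.]
226 [55. 55. 56.]
227 [46. 46. 47.]
228 [33. 33. 34.]
229 [24. 23. 24.]
230 [22. 22. 23.]
231 [24. 30. 35.]
232 [22. 44. 57.]
233 [27. 58. 82.]
234 [28. 58. 95.]
235 [24. 49. 94.]
236 [23. 42. 78.]
237 [23. 35. 54.]
238 [23. 26. 33.]
239 [24. 24. 25.]
```

View pics/cmp3.png

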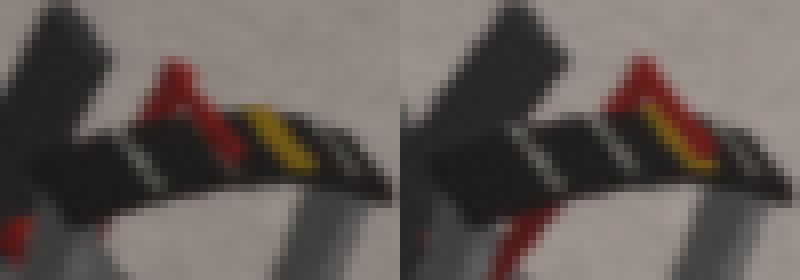

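```bash
cat > ptr.py <<'E'
from f2 import *
a=np.array([.542,.186,-.117])
def sc(deg,y,h=0): 
    t=np.radians(deg);r=.125+h;return T(a,[-r*np.sin(t),y,.055+r*np.cos(t)])
def off(n,mark,deg,h):
    ax=0 if n=="scene" else 1; o=1-ax
    A=proj(n,[sc(mark,.125),sc(mark,.145)]);B=proj(n,[sc(deg,.125,h),sc(deg,.145,h)])
    w=A[:,o].mean()
    f=lambda L:L[0,ax]+(L[1,ax]-L[0,ax])*(w-L[0,o])/(L[1,o]-L[0,o])
    return f(B)-f(A)
if __name__=="__main__":
  from scipy.optimize import least_squares
  m=[("top",15,0,-.1,.2),("top",25,10.23,.5,.2),("scene",15,0,1.4,.4),("scene",25,10.23,2.7,.4)]
  r=least_squares(lambda p:[(off(n,k,p[0]+d,p[1])-v)/s for n,k,d,v,s in m],[14.5,.004]);print(r.x,r.fun)
  for n,k,d,v,s in m: print(n,k,[round(off(n,k,t+d,h),2) for t in(14.39,14.8,15.39) for h in(0,.003,.006)])
E
python3 ptr.py
```

```text
[14.5622  0.0044] [-0.0173 -0.2369  0.9713 -0.7216]
top 15 [np.float64(-0.53), np.float64(-0.35), np.float64(-0.16), np.float64(-0.17), np.float64(0.02), np.float64(0.21), np.float64(0.34), np.float64(0.54), np.float64(0.75)]
top 25 [np.float64(-0.31), np.float64(0.1), np.float64(0.52), np.float64(0.02), np.float64(0.45), np.float64(0.88), np.float64(0.51), np.float64(0.95), np.float64(1.39)]
scene 15 [np.float64(-0.6), np.float64(0.89), np.float64(2.4), np.float64(-0.2), np.float64(1.31), np.float64(2.83), np.float64(0.38), np.float64(1.9), np.float64(3.43)]
scene 25 [np.float64(-0.29), np.float64(1.44), np.float64(3.19), np.float64(0.02), np.float64(1.76), np.float64(3.51), np.float64(0.46), np.float64(2.21), np.float64(3.97)]
```

```bash
python3 circ.py 8 4
```

```text
t 7.6833 [0.5443 0.0419 0.1278] rad 0.033782044235754614 th -62.33007476053494 stand -55.63007476053494 F [-0.471  -2.4682  0.5847] 0.01938421734628586
[-0.02 -0.4   0.26] [ 0.15 -0.18  0.  ]
[ 0.   -0.44  0.18] [0. 0. 0.]
[ 0.   -0.46  0.12] [0. 0. 0.]
[ 0.   -0.47  0.05] [0. 0. 0.]
```

Request:
{"fn": "step_arm", "kwargs": {"plan": [[[0,-0.4,0.25],[0.1,-0.2,0],1],[[0,-0.45,0.2],[0,0,0],1],[[0,-0.45,0.1],[0,0,0],1],[[0,-0.4,0.05],[0,0,0],1],[[0,0,0],[0,0,0],1]]}}

```text
t: 8.1
tcp_pos: [0.5255, 0.0379, 0.1278]
ee_rot: [0.471, 0.528, 0.47, -0.528]
force: [0.7, -0.9, 1.4]
grip_width: 0.0191
```

```bash
python3 circ.py 8 1
```

```text
t 8.1 [0.5255 0.0379 0.1278] rad 0.03408695441338583 th -95.18000516088287 stand -88.48000516088287 F [ 0.7481 -0.891   1.4448] 0.019123052231129593
[-0.02 -0.47 -0.03] [ 0.09  0.06 -0.07]
```

Request:
{"fn": "step_arm", "kwargs": {"plan": [[[0,0,0],[0,0,0],0.3],[[0,0,0],[0,0,0],0.3],[[0,0,0],[0,0,0],0.3],[[-2.5,0,0],[0,0,0],0.3],[[-4.0,0,0],[0,0,0],0.3],[[-4.0,0,0],[0,0,0],0.3],[[-1.0,0,0],[0,0,0],0.3]]}}

```text
t: 8.68
tcp_pos: [0.52, 0.0402, 0.2405]
ee_rot: [-0.466, -0.525, -0.475, 0.531]
force: [1.4, 0.8, 0.8]
grip_width: 0.0633
```

Run:
```python
from pl import *
s,p,r=cur();print(p,s["grip_width"],s["joint_pos"])
for n in("scene","top"): cv2.imwrite(f"pics/{n}4.png",bot.read_camera(n))
im=cv2.imread("pics/top4.png").astype(int)[:,213:220].mean(1)
print("\n".join(f"{i} {im[i].round()}" for i in range(223,241)))
crop(cv2.imread("pics/scene4.png"),340,175,120,90,6,"s4a.png")
a=cv2.imread("pics/scene3.png");b=cv2.imread("pics/scene4.png")
x=np.hstack([cv2.resize(i[235:270,400:450],None,fx=8,fy=8,interpolation=cv2.INTER_NEAREST) for i in(a,b)])
cv2.imwrite("pics/cmp4.png",x)
```

```text
[0.52   0.0402 0.2405] 0.06334038695099081 [-0.1558  0.0149  1.6986  0.0017  1.4445 -0.041 ]
223 [36. 36. 36.]
224 [38. 38. 39.]
225 [50. 50. 51.]
226 [55. 56. 57.]
227 [47. 47. 48.]
228 [33. 32. 33.]
229 [26. 24. 25.]
230 [23. 23. 23.]
231 [22. 29. 33.]
232 [25. 47. 59.]
233 [27. 63. 84.]
234 [26. 62. 96.]
235 [25. 49. 94.]
236 [22. 35. 78.]
237 [22. 27. 54.]
238 [21. 23. 31.]
239 [23. 22. 24.]
240 [31. 30. 31.]
```

View pics/s4a.png

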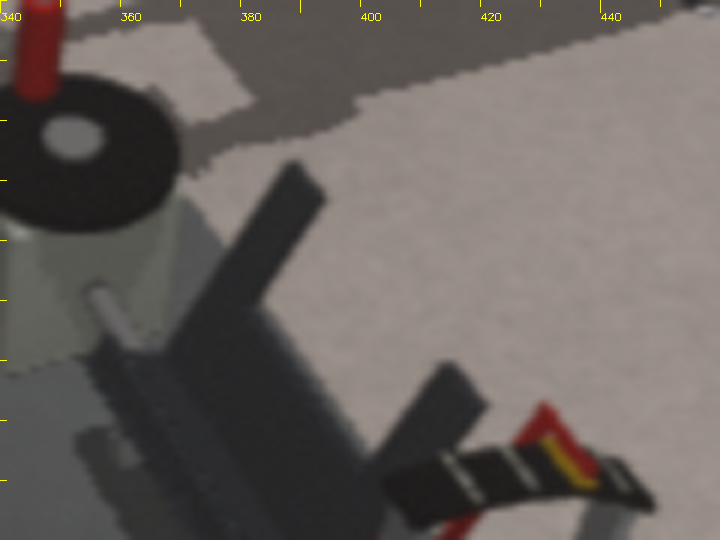

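View pics/cmp4.png

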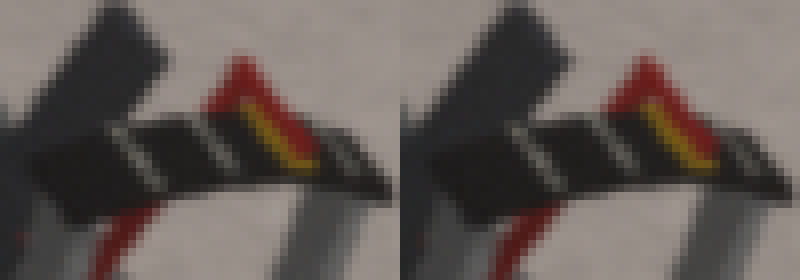

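Run:
```python
from go import *
line([.5045,-.185,.2],Rd(.057),7)
```

```text
[0.52 0.17 3.22] [-1.41 -0.03  0.16]
[0.52 0.09 3.22] [-1.41 -0.03  0.16]
[0.52 0.01 3.23] [-1.41 -0.03  0.16]
[ 0.53 -0.07  3.22] [-1.41 -0.03  0.16]
[ 0.53 -0.15  3.22] [-1.41 -0.03  0.16]
[ 0.53 -0.23  3.22] [-1.41 -0.03  0.16]
[ 0.53 -0.31  3.21] [-1.41 -0.03  0.16]
```

Request:
{"fn": "step_arm", "kwargs": {"plan": [[[0.3,0.2,3.2],[-1.4,0,0.2],0],[[0.3,0.1,3.2],[-1.4,0,0.2],0],[[0.5,0,3.2],[-1.4,0,0.2],0],[[0.5,-0.1,3.2],[-1.4,0,0.2],0],[[0.6,-0.2,3.2],[-1.4,0,0.2],0],[[0.7,-0.2,3.2],[-1.4,0,0.2],0],[[0.7,-0.3,2.5],[-1.4,0,0.2],0],[[0,0,0],[0,0,0],0]]}}

```text
t: 9.45
tcp_pos: [0.4974, -0.1791, 0.1805]
ee_rot: [0.51, 0.483, 0.525, -0.481]
force: [-0.0, 0.6, -0.4]
grip_width: 0.0918
```

Run:
```python
from go import *
s,p,r=cur();print(p,s["grip_width"],r.as_matrix())
line([.5045,-.185,.16],Rd(.057),2)
cv2.imwrite("pics/s5.png",bot.read_camera("scene"));crop(cv2.imread("pics/s5.png"),240,70,120,95,6,"s5a.png")
```

```text
[ 0.4974 -0.1791  0.1805] 0.09179288387189072 [[-0.0135  0.9974  0.0712]
 [ 0.0163  0.0714 -0.9973]
 [-0.9998 -0.0123 -0.0172]]
[1.01 0.35 0.33] [ 0.41 -0.49  0.36]
[1.02 0.34 0.32] [ 0.41 -0.49  0.36]
```

View pics/s5a.png

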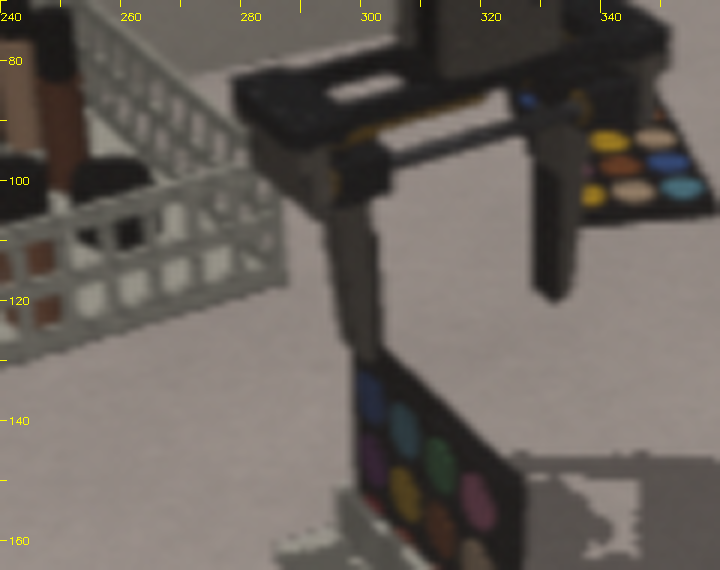

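Request:
{"fn": "step_arm", "kwargs": {"plan": [[[1.0,0.4,0.3],[0.4,-0.5,0.4],0],[[1.5,0.3,0.3],[0.4,-0.5,0.4],0],[[2.0,0,0],[0,0,0],0],[[2.0,0,0],[0,0,0],0],[[2.0,0,0],[0,0,0],0],[[0,0,0],[0,0,0],0]]}}

```text
t: 10.0
tcp_pos: [0.5025, -0.1737, 0.0862]
ee_rot: [0.51, 0.487, 0.517, -0.485]
force: [0.3, 0.3, -1.7]
grip_width: 0.0921
```

Run:
```python
from go import *
s,p,r=cur();print(p,s["grip_width"],s["force"])
line([.5045,-.185,.087],Rd(.057),1)
```

```text
[ 0.5025 -0.1737  0.0862] 0.09212277385307979 [ 0.3258  0.2659 -1.7031]
[-0.1   0.14  1.14] [-0.06 -0.55  0.27]
```

Request:
{"fn": "step_arm", "kwargs": {"plan": [[[-0.1,0.15,1.15],[0,-0.5,0.3],0],[[0,0,0],[0,0,0],0]]}}

```text
t: 10.17
tcp_pos: [0.504, -0.1829, 0.0859]
ee_rot: [0.513, 0.485, 0.516, -0.485]
force: [-0.5, 0.7, 0.9]
grip_width: 0.0918
```

Run:
```python
from go import *
s,p,r=cur();print(p,s["grip_width"],s["force"])
line([.5045,-.185,.087],Rd(.057),1)
for n in("scene","top"): cv2.imwrite(f"pics/{n}6.png",bot.read_camera(n))
crop(cv2.imread("pics/scene6.png"),270,100,100,95,6,"s6a.png")
crop(cv2.imread("pics/top6.png"),360,200,100,95,6,"t6a.png")
```

```text
[ 0.504  -0.1829  0.0859] 0.09178417444808908 [-0.4952  0.7092  0.9378]
[-0.11  0.04  0.21] [ 0.08 -0.17  0.12]
```

View pics/s6a.png

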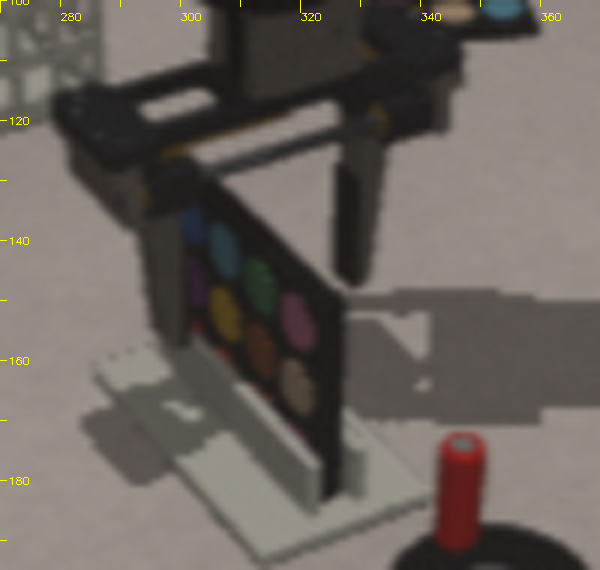

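View pics/t6a.png

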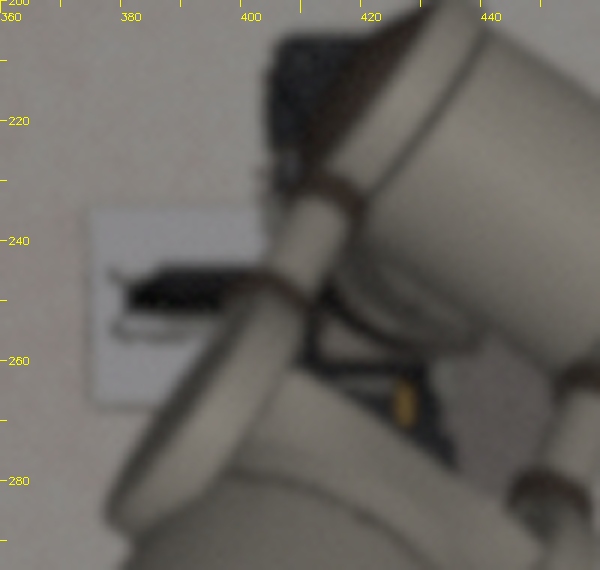

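Request:
{"fn": "step_arm", "kwargs": {"plan": [[[-0.1,0,0.15],[0,-0.2,0.1],0.5],[[0,0,0],[0,0,0],0.8],[[0,0,0],[0,0,0],1],[[0,0,0],[0,0,0],1],[[0,0,0],[0,0,0],1],[[0,0,0],[0,0,0],1],[[0,0,0],[0,0,0],1],[[0,0,0],[0,0,0],1]]}}

```text
t: 10.93
tcp_pos: [0.5073, -0.1858, 0.0926]
ee_rot: [0.517, 0.486, 0.511, -0.485]
force: [0.4, 0.2, 1.5]
grip_width: 0.0408
```

Request:
{"fn": "step_arm", "kwargs": {"plan": [[[0,0,0],[0,0,0],1],[[0,0,0],[0,0,0],1],[[0,0,0],[0,0,0],1],[[0,0,0],[0,0,0],1]]}}

```text
t: 11.27
tcp_pos: [0.507, -0.1857, 0.0923]
ee_rot: [0.517, 0.486, 0.511, -0.485]
force: [-4.0, -0.2, -1.0]
grip_width: 0.014
```

Run:
```python
from go import *
s,p,r=cur();print(p,s["grip_width"],s["force"],r.as_matrix())
```

```text
[ 0.507  -0.1857  0.0923] 0.013985152870773952 [-3.9811 -0.1724 -0.962 ] [[ 0.0073  0.9983  0.0576]
 [-0.0046  0.0576 -0.9983]
 [-1.      0.007   0.0051]]
```

Request:
{"fn": "step_arm", "kwargs": {"plan": [[[-1.0,0,0],[0,0,0],1],[[-2.0,0,0],[0,0,0],1],[[-3.0,0,0],[0,0,0],1],[[-3.0,0,0],[0,0,0],1],[[-3.0,0,0],[0,0,0],1],[[-3.0,0,0],[0,0,0],1],[[-3.0,0,0],[0,0,0],1],[[-2.0,0,0],[0,0,0],1]]}}

```text
t: 11.93
tcp_pos: [0.5004, -0.1811, 0.2951]
ee_rot: [0.51, 0.485, 0.518, -0.486]
force: [0.7, -0.7, -2.2]
grip_width: 0.014
```

Run:
```python
from go import *
for n in("scene","top"): cv2.imwrite(f"pics/{n}7.png",bot.read_camera(n))
s,p,r=cur();print(p,s["grip_width"],s["force"],s["wrist_torque"],r.as_matrix(),s["joint_pos"])
cv2.imwrite("pics/s7.png",cv2.resize(cv2.imread("pics/scene7.png")[20:200,230:430],None,fx=4,fy=3.3333*1.2,interpolation=2)[:600])
crop(cv2.imread("pics/scene7.png"),260,60,130,95,6,"s7a.png")
```

```text
[ 0.5018 -0.182   0.2965] 0.013467618527892805 [-0.1665  0.1274 -1.4018] [-0.0584  0.0435 -0.035 ] [[-0.0038  0.9983  0.0575]
 [ 0.0036  0.0575 -0.9983]
 [-1.     -0.0035 -0.0038]] [-0.5751  0.0118  1.5926  0.001   1.5424 -0.6326]
```

View pics/s7a.png

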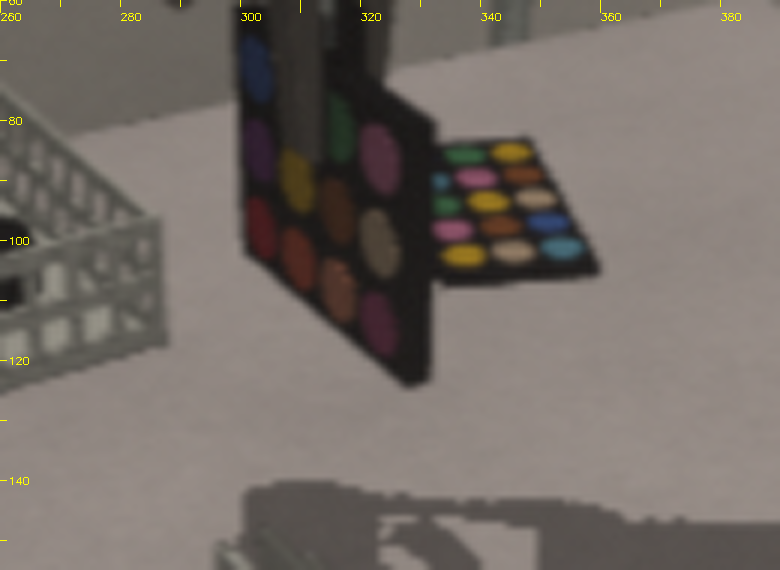

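View pics/top7.png

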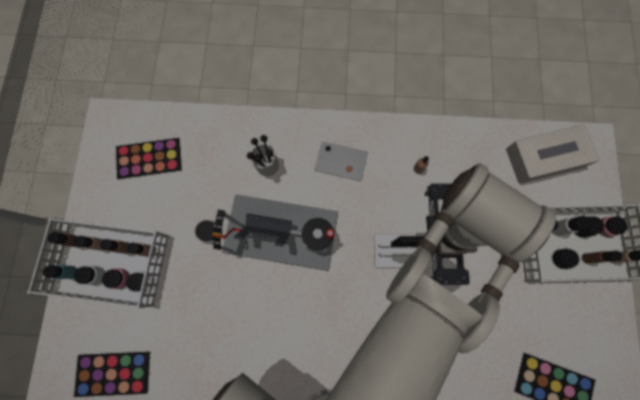

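```bash
cat > palfit.py <<'E'
from pl import *
from scipy.optimize import least_squares
def palpt(p,r,q,P):
    c=np.array([q[0],0,q[1]]); B=R.from_matrix(np.array([[0,0,-1],[1,0,0],[0,-1,0]]))
    # palette axes in tool frame: x->tool y, y->-tool z, z->-tool x
    return p+r.apply(c+R.from_rotvec([0,q[2],0]).apply(B.apply(P)))
E
python3 - <<'E'
from palfit import *
s,p,r=cur();p=np.array([.5004,-.1811,.2951])
obs=[([.007,-.075,-.06],(300.3,101.2)),([.007,.075,-.06],(327.5,123.7)),([-.007,.075,-.06],(331.2,122.5)),([-.007,.075,.06],(331.8,80.2))]
f=lambda q:np.concatenate([proj("scene",palpt(p,r,q,np.array(P)))[0]-uv for P,uv in obs])
x=least_squares(f,[.02,0,0]);print(x.x,x.fun.reshape(-1,2))
q=[.0203,0,0];print(f(q).reshape(-1,2))
E
```

```text
[0.0226 0.0047 0.0104] [[-0.9538  0.103 ]
 [-0.6005  0.6838]
 [ 0.2131  0.4773]
 [ 0.8058 -1.0149]]
[[-0.3071 -0.312 ]
 [ 0.2343  0.8652]
 [ 1.0603  0.6523]
 [ 2.016  -0.8123]]
```

```bash
cat > es.py <<'E'
from f2 import *
def ep(a,tilt,so,P):
    # point P in seat frame -> world ; so=(sx,sz) seat offset from hinge in easel frame; hinge at stand (0,.03,.055)
    t=np.radians(tilt);x=so[0]+P[0];z=so[1]+P[2]
    return T(a,[np.cos(t)*x-np.sin(t)*z,.03+P[1],.055+np.sin(t)*x+np.cos(t)*z])
E
python3 - <<'E'
from es import *
a=np.array([.542,.186,-.117])
for n in("scene","top"):
  im=cv2.imread(f"pics/{n}{7 if n=='top' else 4}.png")
  S=6;u0,v0=(340,190) if n=="scene" else (200,185)
  c=cv2.resize(im[v0:v0+100,u0:u0+130],None,fx=S,fy=S,interpolation=2)
  for so,col in (((0,.012),(0,255,0)),((0,0),(255,255,0)),):
    for L in ([(0,-.065,0),(0,.065,0)],[(.028,-.065,.008),(.028,.065,.008)],[(0,-.065,0),(0,-.065,.1),(0,-.043,.1),(0,-.043,.045),(0,.043,.045),(0,.043,.1),(0,.065,.1),(0,.065,0)]):
      uv=(proj(n,[ep(a,25,so,P) for P in L])+.5-[u0,v0])*S
      cv2.polylines(c,[uv.astype(int)],False,col,1)
  cv2.imwrite(f"pics/ov4{n}.png",c)
E
```

```text
(no output)
```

View pics/ov4scene.png

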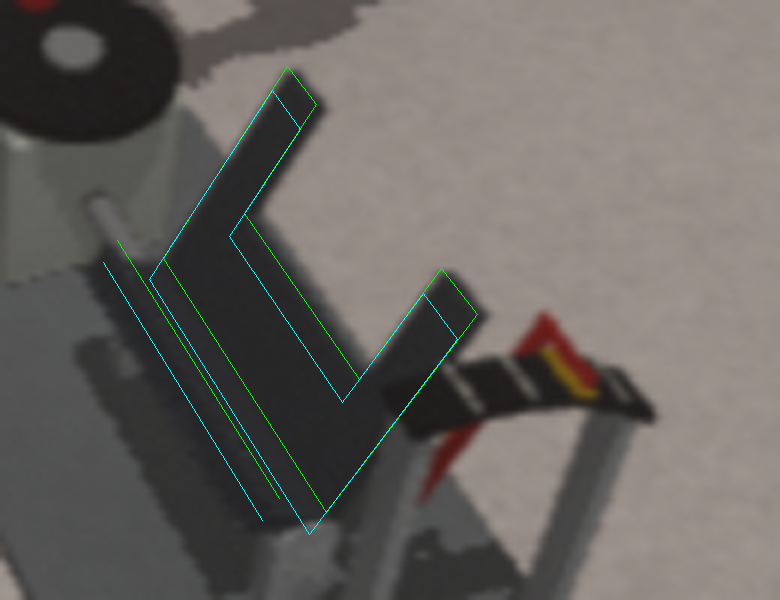

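View pics/ov4top.png

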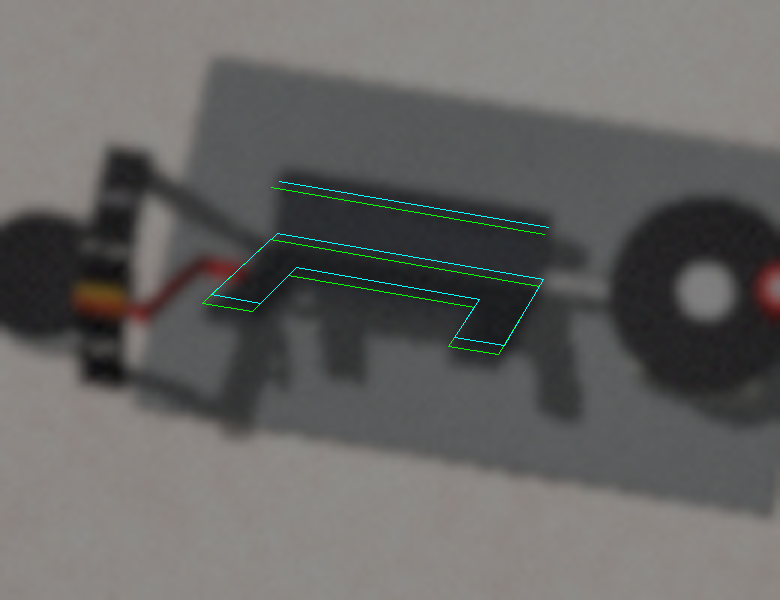

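Run:
```python
from es import *
a=np.array([.542,.186,-.117])
im=cv2.imread("pics/scene4.png")
u0,v0,S=350,215,10
c=im[v0:v0+60,u0:u0+75].astype(float)
c=np.clip((c-20)*3,0,255).astype(np.uint8)
c=cv2.resize(c,None,fx=S,fy=S,interpolation=2)
for L in ([(0,-.065,0),(0,.065,0)],[(.028,-.065,0),(.028,.065,0)],[(.028,-.065,.008),(.028,.065,.008)],[(0,.065,.1),(0,.065,0),(.028,.065,0),(.028,.065,.008)],[(-.008,.065,.1),(-.008,.065,0)]):
      uv=(proj("scene",[ep(a,25,(0,.012),P) for P in L])+.5-[u0,v0])*S
      cv2.polylines(c,[uv.astype(int)],False,(0,255,0),1)
cv2.imwrite("pics/led.png",c)
im=cv2.imread("pics/top7.png");u0,v0,S=235,205,10
c=np.clip((im[v0:v0+55,u0:u0+70].astype(float)-20)*3,0,255).astype(np.uint8)
cv2.imwrite("pics/ledt.png",cv2.resize(c,None,fx=S,fy=S,interpolation=2))
```

```text
(no output)
```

View pics/led.png

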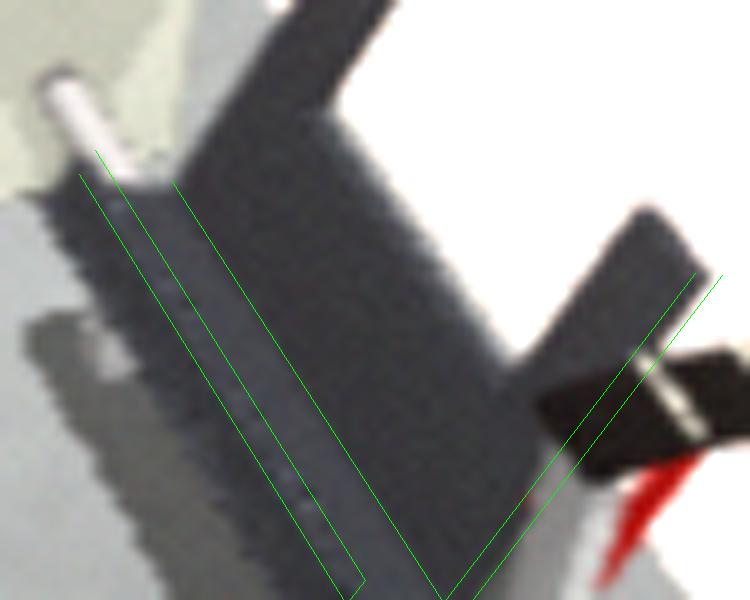

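View pics/ledt.png

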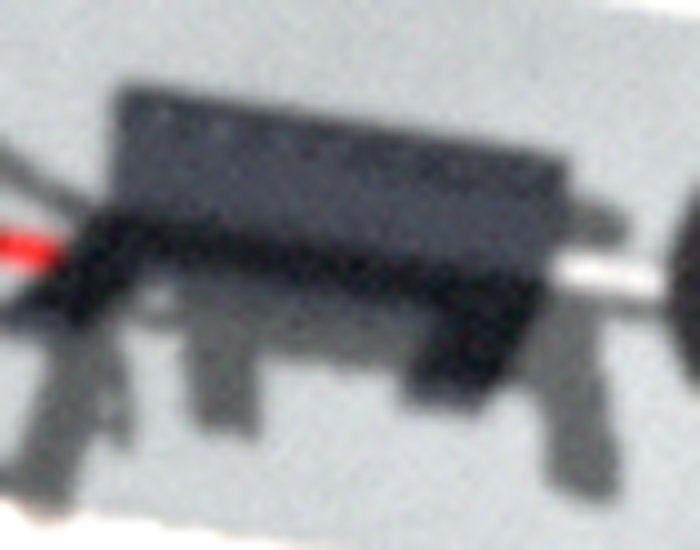

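```bash
cat > place.py <<'E'
from es import *
from go import *
A=np.array([.542,.186,-.117]);SO=(0,.012);CX,CZ=.021,.0
def tgt(gx,gz,dy=0.,tilt=25.): return ep(A,tilt,SO,(.007+gx,CZ+dy,.06+CX+gz))
RT=Rd(-.117,np.radians(25))
E
python3 - <<'E'
from place import *
print(ep(A,25,SO,(0,0,0)),tgt(.006,.1),tgt(0,0))
T0=tgt(.006,.12);print(T0)
line(T0,RT,13)
E
```

```text
[0.5405 0.2164 0.0659] [0.4762 0.2239 0.2354] [0.5128 0.2196 0.1422]
[0.4678 0.2249 0.2535]
[ 0.34 -0.08 -3.14] [ 0.75 -0.18  1.94]
[ 0.33 -0.13 -3.14] [ 0.75 -0.18  1.94]
[ 0.31 -0.18 -3.14] [ 0.75 -0.18  1.94]
[ 0.3  -0.24 -3.14] [ 0.75 -0.18  1.94]
[ 0.28 -0.29 -3.13] [ 0.75 -0.18  1.94]
[ 0.26 -0.34 -3.13] [ 0.75 -0.18  1.94]
[ 0.23 -0.39 -3.13] [ 0.75 -0.18  1.94]
[ 0.21 -0.44 -3.12] [ 0.75 -0.18  1.94]
[ 0.19 -0.48 -3.12] [ 0.75 -0.18  1.94]
[ 0.16 -0.53 -3.11] [ 0.75 -0.18  1.94]
[ 0.13 -0.58 -3.1 ] [ 0.75 -0.18  1.94]
[ 0.1  -0.62 -3.1 ] [ 0.75 -0.18  1.94]
[ 0.07 -0.66 -3.09] [ 0.75 -0.18  1.94]
```

Request:
{"fn": "step_arm", "kwargs": {"plan": [[[0,-0.1,-2.5],[0.7,-0.2,1.9],1],[[0,-0.1,-3.1],[0.7,-0.2,1.9],1],[[0,-0.2,-3.1],[0.7,-0.2,1.9],1],[[0,-0.2,-3.1],[0.7,-0.2,1.9],1],[[0,-0.3,-3.1],[0.7,-0.2,1.9],1],[[0,-0.3,-3.1],[0.8,-0.2,1.9],1],[[0,-0.4,-3.1],[0.8,-0.2,1.9],1],[[0,-0.4,-3.1],[0.8,-0.2,1.9],1]]}}

```text
t: 12.7
tcp_pos: [0.4741, 0.0646, 0.2778]
ee_rot: [0.546, 0.572, 0.413, -0.452]
force: [0.6, -0.5, -2.0]
grip_width: 0.0139
```

Run:
```python
from place import *
s,p,r=cur();print(p,s["grip_width"],s["force"],s["joint_pos"])
line(tgt(.006,.12),RT,6)
```

```text
[0.4741 0.0646 0.2778] 0.013900307755746 [ 0.5574 -0.4716 -2.0463] [-0.1255 -0.3578  1.9709  0.0114  1.275  -0.0629]
[ 0.31 -0.37 -2.66] [ 0.48 -0.13  1.74]
[ 0.29 -0.4  -2.66] [ 0.48 -0.13  1.74]
[ 0.27 -0.43 -2.66] [ 0.48 -0.13  1.74]
[ 0.26 -0.46 -2.65] [ 0.48 -0.13  1.74]
[ 0.23 -0.49 -2.65] [ 0.48 -0.13  1.74]
[ 0.21 -0.52 -2.65] [ 0.48 -0.13  1.74]
```

Request:
{"fn": "step_arm", "kwargs": {"plan": [[[0.2,-0.4,-2.7],[0.5,-0.1,1.7],1],[[0.2,-0.4,-2.7],[0.5,-0.1,1.7],1],[[0.2,-0.4,-2.7],[0.5,-0.1,1.7],1],[[0.2,-0.5,-2.7],[0.5,-0.1,1.7],1],[[0.2,-0.5,-2.6],[0.5,-0.1,1.7],1],[[0.1,-0.4,-1.8],[0.5,-0.1,1.7],1],[[0,0,0],[0,0,0],1]]}}

```text
t: 13.28
tcp_pos: [0.4528, 0.229, 0.2408]
ee_rot: [0.569, 0.614, 0.351, -0.418]
force: [0.3, 0.3, -1.6]
grip_width: 0.0137
```

Run:
```python
from place import *
s,p,r=cur();print(p,s["grip_width"],s["force"],s["joint_pos"])
line(tgt(.006,.12),RT,1);line(tgt(.006,.05),RT,3)
```

```text
[0.4528 0.229  0.2408] 0.013710311056692024 [ 0.3395  0.2881 -1.6177] [ 0.3448 -0.3125  2.0431 -0.2082  1.0415  0.5313]
[-0.54  1.92  0.23] [ 0.1  -0.14  1.08]
[2.15 0.68 0.08] [ 0.03 -0.05  0.36]
[2.16 0.67 0.08] [ 0.03 -0.05  0.36]
[2.16 0.66 0.08] [ 0.03 -0.05  0.36]
```

Request:
{"fn": "step_arm", "kwargs": {"plan": [[[-0.5,1.0,0.1],[0.1,-0.1,0.6],1],[[0,0.9,0.1],[0,0,0.5],1],[[0,0,0],[0,0,0],1]]}}

```text
t: 13.53
tcp_pos: [0.4661, 0.224, 0.2493]
ee_rot: [0.574, 0.615, 0.347, -0.416]
force: [1.0, 0.0, -2.2]
grip_width: 0.0138
```

Run:
```python
from place import *
s,p,r=cur();print(p,s["grip_width"],s["force"])
line(tgt(.006,.12),RT,1);line(tgt(.006,.05),RT,3)
for n in("scene","top"): cv2.imwrite(f"pics/{n}8.png",bot.read_camera(n))
crop(cv2.imread("pics/scene8.png"),310,130,150,110,5,"s8a.png")
crop(cv2.imread("pics/top8.png"),190,170,150,110,5,"t8a.png")
```

```text
[0.4661 0.224  0.2493] 0.013819692749742898 [ 1.0062  0.0046 -2.2337]
[-0.32  0.32 -0.11] [0.27 0.14 0.38]
[ 2.23  0.12 -0.04] [0.09 0.05 0.13]
[ 2.23  0.12 -0.04] [0.09 0.05 0.13]
[ 2.23  0.11 -0.04] [0.09 0.05 0.13]
```

View pics/s8a.png

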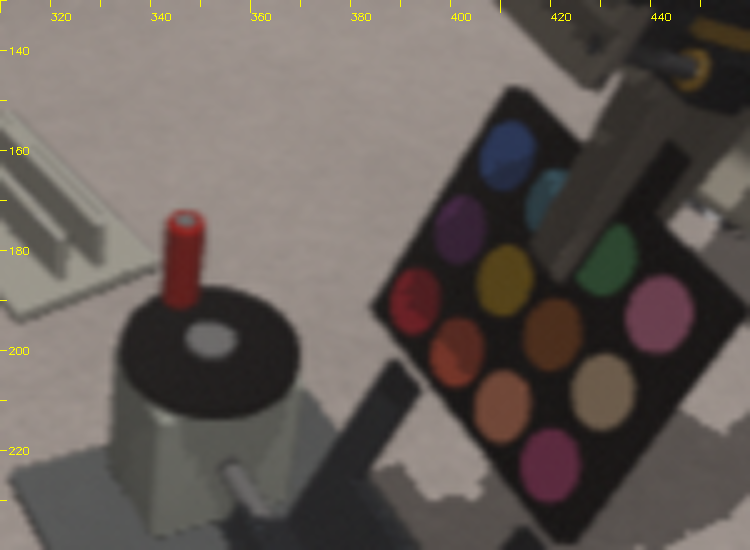

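View pics/t8a.png

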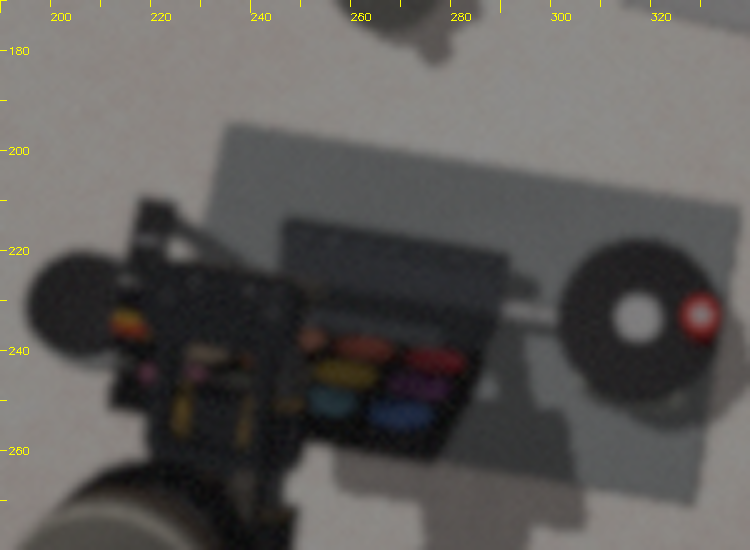

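Run:
```python
from palfit import *
s,p1,r1=cur();print(p1,s["force"])
p=np.array([.4661,.224,.2493]);r=R.from_quat([.615,.347,-.416,.574])
print(np.degrees((r.inv()*r1).as_rotvec()))
def px(L,u0,v0,S): return np.array(L,float)/S-.5+[u0,v0]
S=[((0,1),(507,155)),((3,1),(660,313)),((0,0),(461,230)),((1,0),(505,280)),((2,0),(552,335)),((3,0),(604,392)),((0,-1),(415,300)),((1,-1),(457,352)),((2,-1),(502,405)),((3,-1),(550,465))]
Tt=[((0,-1),(437,360)),((1,-1),(367,347)),((0,0),(420,387)),((1,0),(345,374)),((0,1),(402,415)),((1,1),(333,403))]
E=[((-.075,.06),(515,85)),((-.075,-.06),(372,305)),((.075,-.06),(565,545))]
def f(q,use):
    o=[]
    if "s" in use:
        for (i,j),uv in S: o.append(proj("scene",palpt(p,r,q,np.array([.007,(i-1.5)*q[3],j*q[4]])))[0]-px(uv,310,130,5))
        for (y,z),uv in E: o.append(proj("scene",palpt(p,r,q,np.array([.007,y,z])))[0]-px(uv,310,130,5))
    if "t" in use:
        for (i,j),uv in Tt: o.append(proj("top",palpt(p1,r1,q,np.array([.007,(i-1.5)*q[3],j*q[4]])))[0]-px(uv,190,170,5))
    return np.concatenate(o)
for u in("s","st"):
    x=least_squares(f,[.02,0,0,.036,.036],args=(u,));print(u,x.x,np.abs(x.fun).max());print(x.fun.reshape(-1,2))
```

```text
[0.4656 0.224  0.2491] [-0.007   0.5309 -2.7558]
[ 0.0716 -0.0288 -0.0532]
s [0.0213 0.0007 0.0063 0.035  0.0383] 2.1428236479008547
[[ 0.5634  0.0198]
 [ 0.4126  0.0401]
 [ 0.2715 -0.0696]
 [ 0.4009  0.0048]
 [ 0.5276 -0.2469]
 [ 0.3136 -0.1548]
 [ 0.4327  0.1293]
 [ 0.4569  0.0039]
 [ 0.4304  0.3483]
 [ 0.4085  0.0301]
 [-1.4051 -0.648 ]
 [-0.8716  0.5445]
 [-2.1428  0.0327]]
st [0.0215 0.0013 0.0106 0.0354 0.0383] 2.1827876035865756
[[ 0.144  -0.1483]
 [ 0.3649 -0.0508]
 [-0.0854 -0.2052]
 [ 0.149  -0.1069]
 [ 0.3952 -0.3248]
 [ 0.3174 -0.187 ]
 [ 0.1322  0.0297]
 [ 0.2587 -0.0642]
 [ 0.3479  0.3221]
 [ 0.4576  0.0582]
 [-1.7403 -0.6482]
 [-1.0418  0.6434]
 [-2.1828 -0.123 ]
 [-0.2639  0.2659]
 [-0.3491  0.5032]
 [-0.0909 -0.0697]
 [ 0.2295  0.0602]
 [-0.0048 -0.1549]
 [-1.5313 -0.3426]]
```

```bash
sed -i 's/CX,CZ=.021,.0$/CX,CZ=.0213,.0007/' place.py
python3 - <<'E'
from place import *
line(tgt(.006,.06),RT,3)
E
```

```text
[ 1.88  0.14 -0.07] [0.07 0.05 0.14]
[ 1.88  0.13 -0.07] [0.07 0.05 0.14]
[ 1.88  0.13 -0.06] [0.07 0.05 0.14]
```

Request:
{"fn": "step_arm", "kwargs": {"plan": [[[1.0,0.4,-0.1],[0.1,0.1,0.2],1],[[1.8,0,-0.1],[0.1,0.1,0.2],1],[[1.8,0,0],[0,0,0],1],[[0.8,0,0],[0,0,0],1],[[0,0,0],[0,0,0],1]]}}

```text
t: 14.05
tcp_pos: [0.4972, 0.2193, 0.2011]
ee_rot: [0.572, 0.62, 0.342, -0.414]
force: [-0.1, -0.0, -2.8]
grip_width: 0.0141
```

```bash
cat >> place.py <<'E'
def rep():
    s,p,r=cur();F=R.from_euler("z",A[2])*R.from_euler("y",-np.radians(25))
    o=ep(A,25,SO,(0,0,0));l=F.inv().apply(p-o)-[.007,CZ,.06+CX]
    print("t",s["t"],"gap xyz mm",l*1000,"rot err deg",np.degrees((r.inv()*RT).as_rotvec()),"F seat",F.inv().apply(s["force"]),s["grip_width"])
E
python3 - <<'E'
from place import *
rep()
line(tgt(.006,.015),RT,2)
E
```

```text
t 14.05 gap xyz mm [10.8894 -2.866  59.5504] rot err deg [-0.4103 -0.0103 -0.2504] F seat [-1.2862 -0.0284 -2.4969] 0.01411323242930638
[ 2.23 -0.26 -0.14] [-0.21 -0.01 -0.13]
[ 2.23 -0.25 -0.14] [-0.21 -0.01 -0.13]
```

Request:
{"fn": "step_arm", "kwargs": {"plan": [[[0.8,-0.4,-0.2],[-0.2,0,-0.1],1],[[1.2,-0.2,-0.1],[-0.2,0,-0.1],1],[[1.2,0,0],[0,0,0],1],[[0.5,0,0],[0,0,0],1],[[0,0,0],[0,0,0],1]]}}

```text
t: 14.47
tcp_pos: [0.5094, 0.2208, 0.1643]
ee_rot: [0.573, 0.619, 0.343, -0.414]
force: [-0.5, -0.1, -1.8]
grip_width: 0.014
```

Run:
```python
from place import *
for n in("scene","top"): cv2.imwrite(f"pics/{n}9.png",bot.read_camera(n))
rep()
crop(cv2.imread("pics/scene9.png"),340,160,120,110,5,"s9a.png")
crop(cv2.imread("pics/top9.png"),190,170,150,110,5,"t9a.png")
line(tgt(.005,.005),RT,1)
```

```text
t 14.5667 gap xyz mm [ 6.7768  0.36   22.1296] rot err deg [-0.0939 -0.0615 -0.2234] F seat [-0.9973  0.1964 -1.1424] 0.01372245597629846
[ 1.71 -0.18  0.04] [-0.09 -0.06 -0.22]
```

View pics/s9a.png

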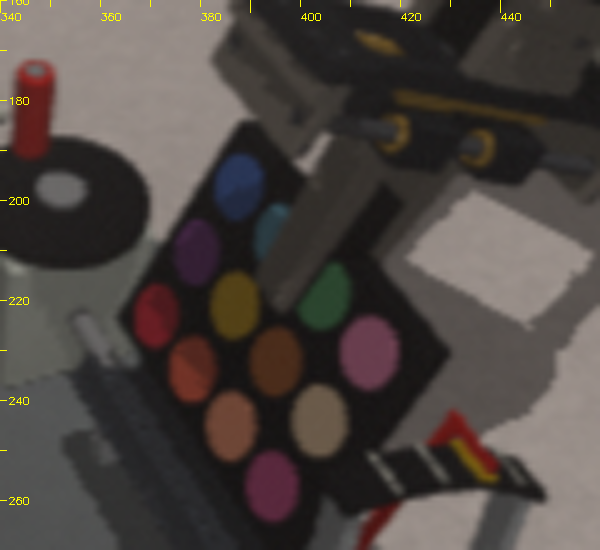

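View pics/t9a.png

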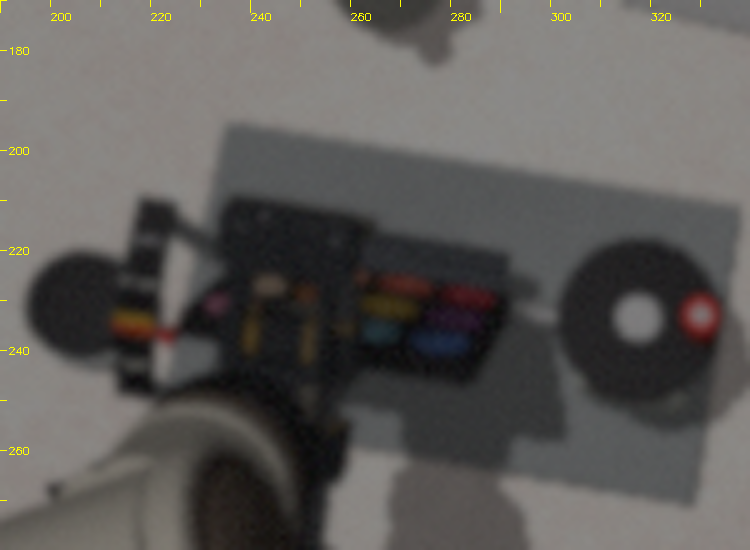

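Request:
{"fn": "step_arm", "kwargs": {"plan": [[[0.6,-0.1,0],[-0.1,-0.1,-0.2],1],[[0.7,-0.1,0],[0,0,0],1],[[0,0,0],[0,0,0],1]]}}

```text
t: 14.82
tcp_pos: [0.5146, 0.2214, 0.1545]
ee_rot: [0.574, 0.619, 0.343, -0.413]
force: [0.3, -0.1, -1.8]
grip_width: 0.0141
```

```bash
python3 -c "
from place import *
rep();line(tgt(.005,.002),RT,1)"
```

```text
t 14.8167 gap xyz mm [ 6.6736  1.2407 10.1201] rot err deg [ 0.005  -0.064  -0.2487] F seat [-0.4776 -0.1081 -1.8079] 0.014091210026946275
[ 0.81 -0.17  0.12] [ 0.   -0.06 -0.25]
```

Request:
{"fn": "step_arm", "kwargs": {"plan": [[[0.4,-0.1,0.1],[0,0,-0.2],1],[[0.3,0,0],[0,0,0],1],[[0,0,0],[0,0,0],1]]}}

```text
t: 15.07
tcp_pos: [0.5169, 0.2202, 0.1473]
ee_rot: [0.573, 0.618, 0.345, -0.413]
force: [-0.2, -0.5, -1.1]
grip_width: 0.0139
```

```bash
python3 -c "
from place import *
rep();line(tgt(.005,.002),RT,1)"
```

```text
t 15.0667 gap xyz mm [5.7998 0.3043 2.5693] rot err deg [ 0.012  -0.0759 -0.0524] F seat [-0.5623 -0.5471 -0.9572] 0.013947991646476142
[ 0.06 -0.08  0.03] [ 0.01 -0.08 -0.05]
```

Request:
{"fn": "step_arm", "kwargs": {"plan": [[[0.15,0,0],[0,0,0],1],[[0,0,0],[0,0,0],1]]}}

```text
t: 15.23
tcp_pos: [0.5176, 0.22, 0.1457]
ee_rot: [0.573, 0.618, 0.345, -0.414]
force: [0.6, -0.1, -2.2]
grip_width: 0.014
```

Request:
{"fn": "step_arm", "kwargs": {"plan": [[[0.15,0,0],[0,0,0],1],[[0,0,0],[0,0,0],1]]}}

```text
t: 15.4
tcp_pos: [0.5186, 0.2201, 0.1449]
ee_rot: [0.573, 0.618, 0.344, -0.413]
force: [0.1, 0.3, -1.5]
grip_width: 0.0137
```

```bash
python3 -c "
from place import *
rep();line(tgt(.005,.002),RT,1)"
```

```text
t 15.4 gap xyz mm [ 6.307   0.4497 -0.3484] rot err deg [-0.0072 -0.0918 -0.0862] F seat [-0.5579  0.3188 -1.3746] 0.013658403982269102
[-0.24 -0.13  0.04] [-0.01 -0.09 -0.09]
```

Request:
{"fn": "step_arm", "kwargs": {"plan": [[[0.15,0,0],[0,0,0],1],[[0,0,0],[0,0,0],1]]}}

```text
t: 15.57
tcp_pos: [0.5193, 0.2207, 0.1453]
ee_rot: [0.573, 0.619, 0.344, -0.413]
force: [0.9, -0.1, -2.8]
grip_width: 0.0139
```

Request:
{"fn": "step_arm", "kwargs": {"plan": [[[0.15,0,0],[0,0,0],1],[[0,0,0],[0,0,0],1]]}}

```text
t: 15.73
tcp_pos: [0.5203, 0.2212, 0.1456]
ee_rot: [0.573, 0.619, 0.344, -0.412]
force: [-0.2, -0.2, -2.3]
grip_width: 0.0137
```

```bash
python3 -c "
from place import *
rep();line(tgt(.005,.002),RT,1)"
```

```text
t 15.7333 gap xyz mm [ 8.0221  1.691  -0.3773] rot err deg [-0.0466 -0.1716 -0.1802] F seat [-1.1249 -0.2384 -1.9813] 0.01368548459568479
[-0.24 -0.3   0.17] [-0.05 -0.17 -0.18]
```

Request:
{"fn": "step_arm", "kwargs": {"plan": [[[0.3,-0.3,0.1],[0,-0.1,-0.1],1],[[0,0,0],[0,0,0],1]]}}

```text
t: 15.9
tcp_pos: [0.5214, 0.222, 0.1465]
ee_rot: [0.574, 0.62, 0.343, -0.41]
force: [-0.0, -0.6, -2.0]
grip_width: 0.0137
```

```bash
python3 -c "
from place import *
rep()"
```

```text
t 15.9 gap xyz mm [9.2984 2.6133 0.0208] rot err deg [-0.0815 -0.2742 -0.499 ] F seat [-0.7841 -0.6197 -1.8064] 0.013691906579545172
```

Request:
{"fn": "step_arm", "kwargs": {"plan": [[[0.3,0,0],[0,0,0],1],[[0,0,0],[0,0,0],1]]}}

```text
t: 16.07
tcp_pos: [0.524, 0.2227, 0.1471]
ee_rot: [0.574, 0.622, 0.342, -0.409]
force: [-0.8, 0.3, -1.7]
grip_width: 0.0139
```

```bash
python3 -c "
from place import *
rep()"
```

```text
t 16.0667 gap xyz mm [11.8819  3.7014 -0.4662] rot err deg [-0.1044 -0.3708 -0.7232] F seat [-1.4903  0.1588 -1.2112] 0.013939615953764199
```

Run:
```python
from place import *
for n in("scene","top"): cv2.imwrite(f"pics/{n}10.png",bot.read_camera(n))
rep();s,p,r=cur();print(s["joint_pos"],s["joint_velocities"],s["effort"],s["wrist_torque"])
crop(cv2.imread("pics/scene10.png"),340,180,120,110,5,"s10a.png")
```

```text
t 16.1667 gap xyz mm [11.7665  3.694  -0.8436] rot err deg [-0.099  -0.3827 -0.7348] F seat [-2.3951  0.2871  6.7452] 0.013624865884676868
[ 0.2833 -0.0614  2.0323 -0.2377  0.7648  0.5386] [ 0.0008 -0.0002  0.0001  0.0014  0.0032  0.0001] [ -1.1167 -26.3297 -30.1298  -0.6962  -1.9545   0.0336] [-0.0628  0.7174 -0.0133]
```

View pics/s10a.png

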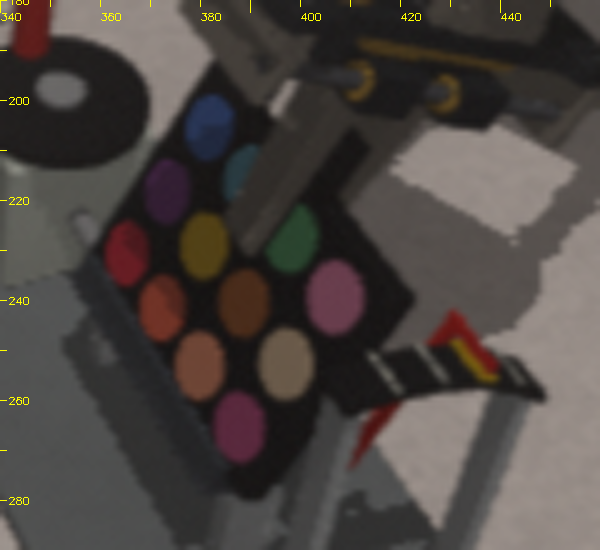

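Request:
{"fn": "step_arm", "kwargs": {"plan": [[[-0.4,-0.3,0.2],[0,-0.2,-0.4],1],[[0,-0.5,0.2],[0,-0.1,-0.3],1],[[0,0,0],[0,0,0],1],[[0,0,0],[0,0,0],1]]}}

```text
t: 16.5
tcp_pos: [0.5127, 0.2186, 0.144]
ee_rot: [0.572, 0.617, 0.345, -0.416]
force: [0.5, 0.3, -2.2]
grip_width: 0.0138
```

```bash
python3 -c "
from place import *
rep();line(tgt(.002,.0),RT,1)"
```

```text
t 16.5 gap xyz mm [ 0.8013 -1.7611  1.2527] rot err deg [-0.0845  0.0435  0.2223] F seat [-0.4854  0.3185 -2.2558] 0.013807888452134317
[ 0.12  0.12 -0.18] [-0.08  0.04  0.22]
```

Request:
{"fn": "step_arm", "kwargs": {"plan": [[[0.15,0.1,-0.2],[-0.1,0,0.2],1],[[0,0,0],[0,0,0],1]]}}

```text
t: 16.67
tcp_pos: [0.514, 0.2199, 0.1426]
ee_rot: [0.573, 0.617, 0.344, -0.415]
force: [-3.0, -0.6, 4.4]
grip_width: 0.014
```

```bash
python3 -c "
from place import *
rep();line(tgt(.001,-.001),RT,1)"
```

```text
t 16.6667 gap xyz mm [ 1.2221 -0.3079 -0.5223] rot err deg [0.029  0.1231 0.082 ] F seat [-0.8032 -0.9465  5.2777] 0.014041780155397095
[ 0.05 -0.02 -0.03] [0.03 0.12 0.08]
```

Request:
{"fn": "step_arm", "kwargs": {"plan": [[[0,-0.15,0],[0,0.1,0.1],1],[[0,0,0],[0,0,0],1]]}}

```text
t: 16.83
tcp_pos: [0.513, 0.2202, 0.142]
ee_rot: [0.574, 0.618, 0.344, -0.414]
force: [-1.8, -0.4, -1.1]
grip_width: 0.0135
```

```bash
python3 -c "
from place import *
rep()
cv2.imwrite('pics/scene11.png',bot.read_camera('scene'))
rep()
crop(cv2.imread('pics/scene11.png'),340,180,120,110,6,'s11a.png')"
```

```text
t 16.8333 gap xyz mm [ 0.0896 -0.1554 -0.5592] rot err deg [ 0.0347  0.0128 -0.0772] F seat [-2.0617 -0.6096 -0.2554] 0.013494065962240266
t 16.8833 gap xyz mm [ 0.0304 -0.1728 -0.5651] rot err deg [ 0.0334  0.0186 -0.0561] F seat [-1.3289 -0.3843  0.1983] 0.013929315571500147
```

View pics/s11a.png

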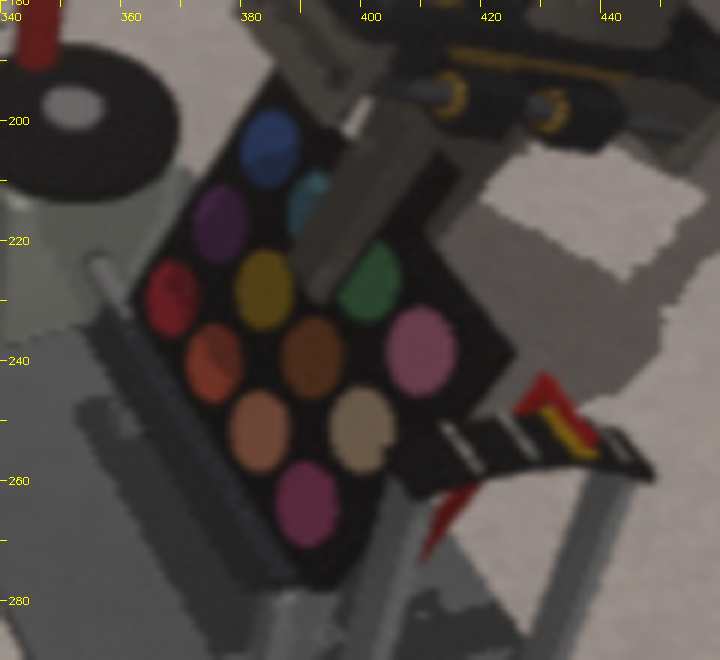

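Request:
{"fn": "step_arm", "kwargs": {"plan": [[[0.05,-0.15,0],[0,0,0],1],[[0,0,0],[0,0,0],1]]}}

```text
t: 17.05
tcp_pos: [0.5128, 0.2203, 0.142]
ee_rot: [0.574, 0.618, 0.343, -0.413]
force: [-0.9, -0.6, -1.1]
grip_width: 0.0137
```

```bash
python3 -c "
from place import *
rep()"
```

```text
t 17.05 gap xyz mm [-0.1016 -0.0329 -0.5213] rot err deg [ 0.0332  0.0004 -0.2126] F seat [-1.2394 -0.68   -0.6823] 0.013676149620806486
```

Request:
{"fn": "step_arm", "kwargs": {"plan": [[[0.05,-0.3,0],[0,0,0],1],[[0,0,0],[0,0,0],1]]}}

```text
t: 17.22
tcp_pos: [0.5125, 0.2206, 0.1419]
ee_rot: [0.575, 0.619, 0.342, -0.411]
force: [-0.2, 0.2, -1.8]
grip_width: 0.0132
```

```bash
python3 -c "
from place import *
rep();bot.read_camera('top');rep()"
```

```text
t 17.2167 gap xyz mm [-0.4838  0.226  -0.5   ] rot err deg [ 0.0783 -0.0565 -0.5432] F seat [-0.9552  0.1552 -1.5174] 0.013177583789654834
t 17.2667 gap xyz mm [-0.6972  0.2778 -0.5255] rot err deg [ 0.0649 -0.0613 -0.5071] F seat [ 1.3052 -0.9703 -0.8215] 0.014151095066667473
```

Request:
{"fn": "step_arm", "kwargs": {"plan": [[[0,0,0],[0,0,0],0.8],[[0,0,0],[0,0,0],0.7],[[0,0,0],[0,0,0],0.6],[[0,0,0],[0,0,0],0.5],[[0,0,0],[0,0,0],0.5],[[0,0,0],[0,0,0],0.5]]}}

```text
t: 17.77
tcp_pos: [0.5116, 0.2212, 0.1409]
ee_rot: [0.575, 0.619, 0.343, -0.411]
force: [0.5, -0.7, -0.3]
grip_width: 0.0458
```

```bash
python3 -c "
from place import *
rep()
cv2.imwrite('pics/scene12.png',bot.read_camera('scene'))
crop(cv2.imread('pics/scene12.png'),340,170,120,110,6,'s12a.png')"
```

```text
t 17.7667 gap xyz mm [-1.7488  0.7316 -0.9255] rot err deg [ 0.0418 -0.1075 -0.4244] F seat [ 0.4189 -0.6716 -0.538 ] 0.045786012741930164
```

View pics/s12a.png

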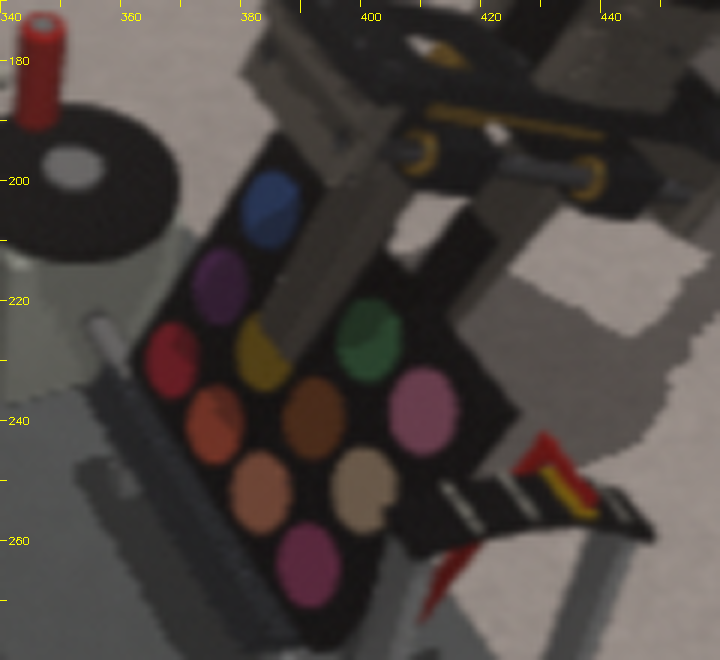

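Request:
{"fn": "step_arm", "kwargs": {"plan": [[[0,0,0],[0,0,0],0.2],[[-0.5,0,0],[0,0,0],0.2],[[-1.0,0,0],[0,0,0],0.2],[[-2.0,0,0],[0,0,0],0.2],[[-2.0,0,0],[0,0,0],0.2]]}}

```text
t: 18.23
tcp_pos: [0.4849, 0.2227, 0.1886]
ee_rot: [0.574, 0.617, 0.344, -0.415]
force: [0.6, 0.9, -0.2]
grip_width: 0.073
```

```bash
python3 -c "
from place import *
rep()"
```

```text
t 18.2333 gap xyz mm [-5.8421 -0.892  53.6011] rot err deg [0.0535 0.1078 0.0589] F seat [ 0.3852  0.9775 -0.4226] 0.07303537045223521
```

Request:
{"fn": "step_arm", "kwargs": {"plan": [[[-3.0,0,0],[0,0,0],0.2],[[-3.0,0,0],[0,0,0],0.2],[[-3.0,-1,0],[0,0,0],0.2],[[-3.0,-2,0],[0,0,0],0.2],[[-1.0,-3,1],[0,0,0],0.2],[[0,-3,2],[0,0,0],0.2],[[0,-1,1],[0,0,0],0.2],[[0,0,0],[0,0,0],0.2]]}}

```text
t: 18.9
tcp_pos: [0.3288, 0.2015, 0.2819]
ee_rot: [0.574, 0.623, 0.342, -0.407]
force: [-0.3, 0.9, -0.1]
grip_width: 0.0736
```

Run:
```python
from place import *
rep();print(cur()[1])
for n in("scene","top"): cv2.imwrite(f"pics/{n}13.png",bot.read_camera(n))
a=A
for n,(u0,v0) in(("scene",(340,185)),("top",(200,190))):
  c=cv2.resize(cv2.imread(f"pics/{n}13.png")[v0:v0+100,u0:u0+130],None,fx=6,fy=6,interpolation=2)
  cv2.imwrite(f"pics/{n}13a.png",c)
  L=[(.014,-.075,0),(.014,.075,0),(.014,.075,.12),(.014,-.075,.12),(.014,-.075,0)]
  uv=(proj(n,[ep(a,25,SO,P) for P in L])+.5-[u0,v0])*6
  cv2.polylines(c,[uv.astype(int)],False,(0,255,0),1);cv2.imwrite(f"pics/{n}13b.png",c)
```

```text
t 18.9 gap xyz mm [-104.6343  -40.152   202.5993] rot err deg [-0.1218 -0.6036 -0.8891] F seat [-0.3656  0.8633  0.0936] 0.0735893156347146
[0.3288 0.2015 0.2819]
```

View pics/scene13b.png

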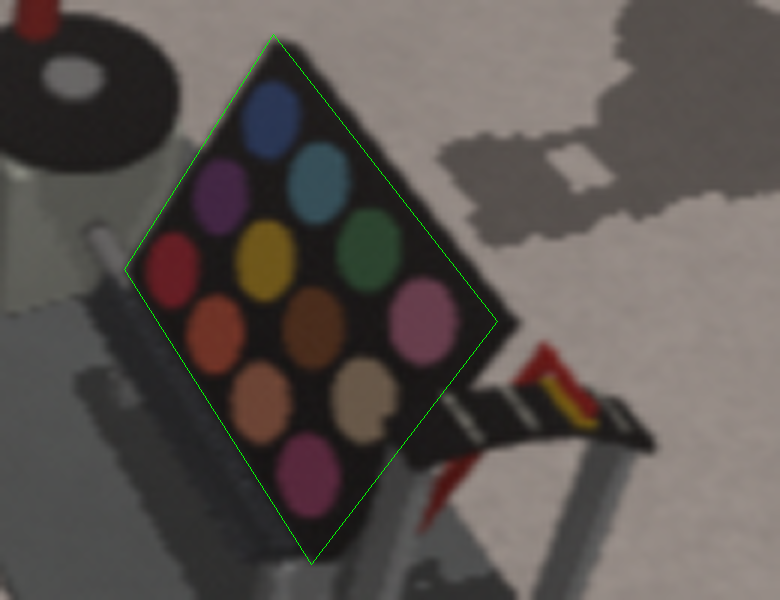

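View pics/top13b.png

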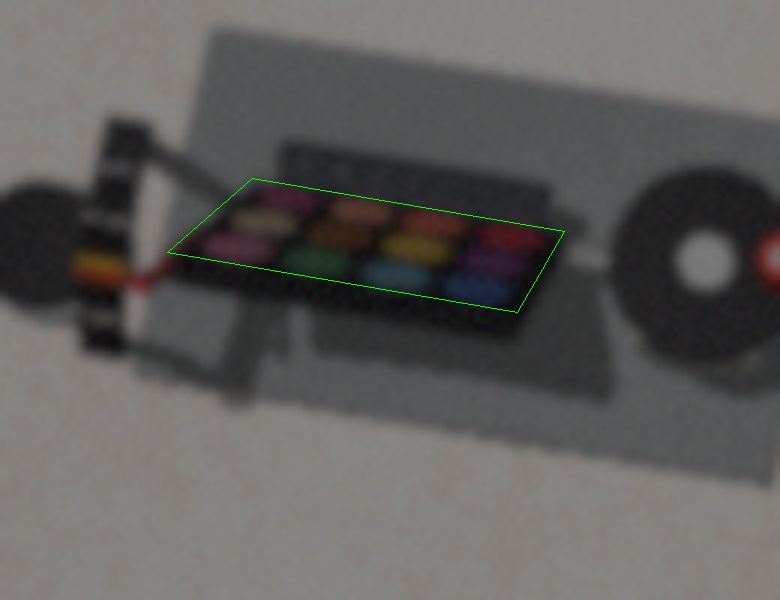

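View pics/scene13.png

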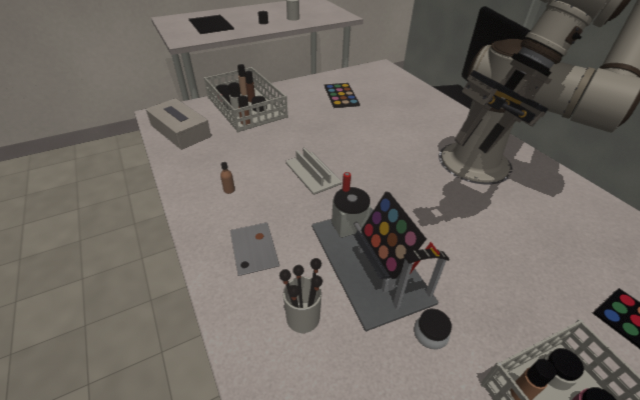

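The palette outline matches the model pose in both views: flat against the rest, bottom edge on the ledge and colours out. The pointer is still on the yellow mark at (437,251) in the scene view. The jar, bottle, pot and plate look unmoved, and the gripper is clear, so I'll hand in.

Run:
```python
from place import *
a=cv2.imread("pics/scene0.png").astype(int);b=cv2.imread("pics/scene13.png").astype(int)
for nm,(u,v,w,h) in dict(jar=(412,305,44,45),bottle=(215,160,25,35),pot=(278,258,50,75),plate=(228,222,54,54)).items():
    print(nm,np.abs(a-b)[v:v+h,u:u+w].mean().round(2))
print(bot.sign_off(),bot.state()["t"])
```

```text
jar 2.62
bottle 3.5
pot 3.14
plate 3.52
the job is handed in; nothing more can be done
the job is handed in; nothing more can be done
```

The job is handed in at about 19 s of the 72 s allowed. I wound the crank clockwise about 2.65 turns with the palette still in its rack. I then took the palette out, set it on the ledge under light force feedback, let go and backed the gripper clear.

- **Tilt:** from the handle's position I get about 25.0 degrees, but only if the crank's zero lies along the stand's front. That assumption was not given. Reading the pointer against the marks in both cameras gave about 25.2 ± 0.3 degrees, so it sits on the yellow mark either way.
- **Palette:** in the last pictures its outline matches the intended pose within about 1 pixel. It is on the ledge, back flat against the rest, colours out, and about 1–2 mm from the middle. The two cameras disagreed by about 3 mm in places, so this is as precise as I can say.
- **First set-down:** on the first try the palette touched the ledge near the lip, about 12 mm out from the rest. I lifted it slightly, re-centred it and set it down again. The largest contact force I saw there was about 7 N.
- **Other things:** the jar, bottle, pot and plate show no visible change from the start, only image noise.

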